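# Set the column end gap with the adjuster wheel

## Robot

A 7-joint arm with a two-finger parallel gripper is mounted at the origin on the work surface. World frame = base frame: x ahead of the robot, y to its left, z up, the work surface at z = 0. Lengths are in m, angles in rad, forces in N, time in s.
With the tool pointing down it reaches from about 0.425 to 0.925 m from the base axis. Payload 6.8 kg.
Tool frame: the origin (TCP) lies on the centre line of the jaws, within the pads' length; the fingertips stand 14 mm ahead of it and the grasp point (between the pads) lies 5 mm behind it; y points along the fingers, x is the direction in which the jaws open and shut, and the axes are right-handed (so a half turn about y gives the same grasp; the last joint's range is limited). The gripper opens to 85 mm and grips with 20 to 120 N. Pads are 22 mm wide; open, the fingers measure 114 mm over their backs; the gripper's body (76 mm by 85 mm) begins 54 mm behind the grasp point. The pads swing forward as they close: fully open they stand 13 mm farther back than shut.
Start: joints at [-1.378, 0.477, 0.022, 1.555, -0.011, 1.109, -0.083], TCP at [0.2, 0.645, 0.206] pointing down, gripper open.
Joint ranges: [-2.96, 2.96], [-0.34, 2.1], [-1.41, 1.46], [0.24, 2.44], [-1.37, 4.51], [0.17, 1.92], [-2.96, 2.96]. Speed limits (rad/s): [2.39, 2.39, 3.14, 3.14, 3.14, 3.14, 3.14].

## Interface

Orientations are given as a rotation vector (axis times angle).
In Python, from bench import get_obs, vision, ticket gives the robot as it stands. The module is installed in compiled form; this text tells all that it offers.
- The arm moves only by the tool jog_arm, never from a script. Its argument "motion" is a list of rows, each an object of numbers: "gripper": the finger opening in mm, from 0 to 85.4; "tx", "ty", "tz": the shift along the tool's x, y, z in mm; "ax", "ay", "az": the turn, a rotation vector about the tool's x, y, z in rad. In form: [{"gripper": .., "tx": .., "ty": .., "tz": .., "ax": .., "ay": .., "az": ..}, ...]. A call has 1 to 12 rows; each row shifts and turns the commanded pose from where the row before left it, along the tool's axes as they then stand; what a row does not reach is not made up. A row lasts 1/10 s, in which the tool goes at most 50 mm and 8.59 degrees, less where a joint would pass 70% of its speed; a pose out of reach is approached as far as the arm can. A call is refused whole if a number of a shift passes 50 or a number of a turn 0.15, either way. A call with a gripper value outside its range is refused whole. The fingers move at their own pace and stop on an object; "newtons" is the grip in N (left out, the last holds). Time passes only in rows, so rows that do not move let the fingers close. It gives the time, the measured TCP pose, the force and the opening at its end, in the units of the state.
- get_obs(): the state, without advancing time (a new reading comes with each control period).
- vision.grab_frame(name): name is "scene" or "top" or "wrist"; returns the picture (400x640x3 uint8, red, green, blue); there is no depth.
- vision.get_calibration(name): a dict with "camera_matrix" (3x3 intrinsics, pixels), "world_from_camera" (4x4, takes a point from camera to world coordinates). Camera axes: x right, y down, z forward; pixel columns grow to the right and rows downward; lengths in m; the calibration is good to about 2 mm. A picture is of the moment at which its call begins: read the wrist's pose just before it. get_calibration takes no time and is no camera call; for the wrist camera it gives the pose at the moment of the call.
- ticket.hand_in(): hands the job in, once; it reports no verdict.
The state is a dict: "clock": time; "joints": joint angles; "qvel": joint speeds; "tau": joint torques, N m; "tcp_pos": TCP position; "orientation": TCP orientation; "contact_force": force on the tool from outside, world axes, zero at the start; "moment": the same for the moment, N m; "grip_width": finger opening in m.
Only numpy, scipy, OpenCV 4.12 (cv2) and the standard library are available. Lean on these libraries where they do the work, as an engineer would, in place of code of your own. Each camera call takes 0.05 s, during which the arm holds its last target.

## Task

Roll the knurled adjuster wheel on the bench fixture with a fingertip, closing the gap between the jaw and the column until the jaw's pointer lines up with the white line on the gauge tab, then take the finger away. Move the jaw only by its wheel: do not push the jaw or the gauge tab, and leave the column and everything else where it is; nothing is to be picked up.

Things in the scene. Friction and masses are not known exactly. Their poses are not given: they have to be found in the camera images.
- fixture: Bench fixture, bolted down: base plate 160 x 320 x 15 mm with a knurled wheel between two grey cheeks, a rail along y with the jaw, two black saddles holding the column, and a white scale bar (160 mm long, top 51 mm above the table) with the gauge tab. Origin: centre of the plate's underside; x away from the robot, y along the slide, z up. The gap closes as the jaw goes to +y, to the column.
- wheel: Steel wheel, 60 mm diameter, 24 mm wide, 24 ribs round the rim. Axle along fixture x at fixture (-45, -60, 58) mm. Origin: its centre; frame turns with it. Rolling the top of the rim to fixture +y drives the jaw to +y, 1 mm per 5 mm of rim travel; to -y drives it back. No play. About 1.2 N at the rim turns it; it stays where left. Jaw travel 45 mm between stops.
- wheel_top (a point): Topmost point of the wheel's rim, 88 mm above the table, in the middle of its width; fixed to the fixture, does not turn. The cheeks stand 15 to 21 mm either side of it along the axle and end 16 mm lower, so the rim is reached from above; nothing else within 60 mm stands higher than the rim. Axes as the fixture's.
- jaw: Steel jaw carriage 44 x 48 mm riding on the rail, top 72 mm above the table. Origin: middle of its front (+y) face, 54 mm above the table. Moves along the fixture's y only, driven by the wheel. Axes as the fixture's.
- jaw_pointer (a point): Free end of the jaw's pointer, a dark steel blade 3 mm wide that sticks out from the jaw's front face to the fixture's +x and over the white scale bar; the point is on the middle of the blade's width, 60 mm above the table. Axes as the fixture's.
- gauge_tab: Black gauge tab 13 x 16 x 8 mm on the scale bar, its place along the bar varies. Origin: middle of its underside, 51 mm above the table. It can be shoved along the bar (3 N) but must not be. Axes as the fixture's.
- gauge_mark (a point): Middle of the white line 5 mm wide across the top of the gauge tab, at the end nearest the pointer, 60 mm above the table. When the pointer is set right, jaw_pointer has the same y as this point in the fixture's frame (x differs by about 2 mm). At the start the pointer is 10 to 32 mm short of it, on its -y side. Axes as the fixture's.
- column: Loose steel column, 12 mm tube 140 mm long with 19 mm end fittings, lying along the fixture's y in the two saddles. Origin: its middle, on its axis. Bystander.
- vial: Small amber vial, 22 mm diameter, 36 mm tall, standing on the base plate. Origin: centre of its underside. Bystander.
- collar: Steel collar, 22 mm diameter, 12 mm high, lying on the base plate. Origin: centre of its underside. Bystander.
- wrench: Wrench 160 mm long lying beyond the fixture. Bystander.
- bottle: Amber bottle, 80 mm diameter, 170 mm tall, on the left of the table. Origin: centre of its underside. Bystander.
- beaker: Glass beaker, 70 mm diameter, 85 mm tall, on the right of the table. Origin: centre of its underside. Bystander.
- jar: White jar, 56 mm diameter, 70 mm tall, on the far left. Origin: centre of its underside. Bystander.

How it is judged:
By the outcome, as a careful person would: the job done as asked, in the order asked, and still so for the second after the job is handed in, with the robot touching nothing.
It also fails if it takes over 64 s, if anything falls off the work surface, if the arm or the gripper's body presses on something with over 40 N, if the wrist force passes 120 N, or if a joint passes its speed limit or range.

## Working session

There is one attempt and no reset: what is moved stays moved. The work goes in short steps, Python scripts to look and compute and a tool call to move; the robot and the scene stay as the last step left them, time stands still between calls to the robot, and variables do not carry over. Pictures are saved under pics/ and viewed, and the job is handed in when it is done.

Besides the shell and the picture viewer there is one more tool, called after ">>>" as a command line: name --argument value ..., lists and objects as JSON in quotes. jog_arm: Moves the arm, as the interface text tells. Its arguments: {"type":"object","properties":{"motion":{"type":"array"},"newtons":{"type":"number"}},"required":["motion"]}

```bash
mkdir -p pics; python3 - <<'E'
from bench import get_obs, vision
import cv2
o=get_obs();print({k:(v if not hasattr(v,'round') else v.round(3) if hasattr(v,'shape') else v) for k,v in o.items()})
for n in ["scene","top"]:
    im=vision.grab_frame(n);cv2.imwrite(f"pics/{n}0.png",im[:,:,::-1])
    c=vision.get_calibration(n);print(n,c)
E
```

```text
{'clock': 0.0, 'joints': array([-1.378,  0.478,  0.022,  1.556, -0.012,  1.109, -0.083]), 'qvel': array([-0.001, -0.001, -0.   , -0.   ,  0.   , -0.001, -0.001]), 'tau': array([ 0.0000e+00, -5.9646e+01,  1.6080e+00, -2.8118e+01,  1.3000e-02,
        1.0000e-02,  0.0000e+00]), 'tcp_pos': array([0.2  , 0.644, 0.205]), 'orientation': array([-1.338, -0.984,  0.986]), 'contact_force': array([-0.227,  0.263, -0.176]), 'moment': array([ 0.028, -0.07 , -0.058]), 'grip_width': 0.08536035240404717}
scene {'camera_matrix': array([[435.22008047,   0.        , 318.58029069],
       [  0.        , 435.22008047, 194.23228942],
       [  0.        ,   0.        ,   1.        ]]), 'world_from_camera': array([[ 8.24885114e-01,  4.26087914e-01, -3.71501868e-01,
         1.02696854e+00],
       [ 5.65300377e-01, -6.21537883e-01,  5.42333979e-01,
        -6.13130118e-01],
       [ 1.79468950e-04, -6.57373372e-01, -7.53565005e-01,
         9.88125347e-01],
       [ 0.00000000e+00,  0.00000000e+00,  0.00000000e+00,
         1.00000000e+00]])}
top {'camera_matrix': array([[427.7604645 ,   0.        , 311.43918694],
       [  0.        , 427.7604645 , 201.55834764],
       [  0.        ,   0.        ,   1.        ]]), 'world_from_camera': array([[-2.84879334e-02, -9.96610652e-01,  7.71728300e-02,
         5.05839839e-01],
       [-9.99591020e-01,  2.85955989e-02,  2.90206293e-04,
         1.21105361e-02],
       [-2.49602598e-03, -7.71330005e-02, -9.97017688e-01,
         1.19604463e+00],
       [ 0.00000000e+00,  0.00000000e+00,  0.00000000e+00,
         1.00000000e+00]])}
```

View pics/scene0.png

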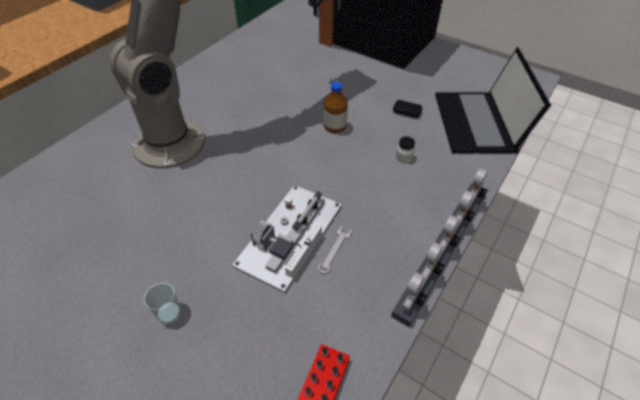

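View pics/top0.png

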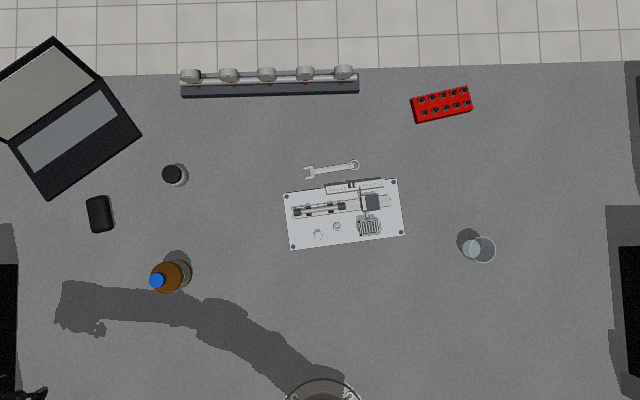

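The top view shows the plate at about (286-405, 179-250), the wheel near (368,227), the jaw near (374,202) and the gauge tab near (351,184). I'll zoom in.

```bash
python3 - <<'E'
import cv2
im=cv2.imread('pics/top0.png')[165:260,275:415]
cv2.imwrite('pics/topz.png',cv2.resize(im,None,fx=5.6,fy=5.6,interpolation=cv2.INTER_CUBIC))
im=cv2.imread('pics/scene0.png')[175:295,225:355]
cv2.imwrite('pics/scenez.png',cv2.resize(im,None,fx=5,fy=5,interpolation=cv2.INTER_CUBIC))
E
```

```text
(no output)
```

View pics/topz.png

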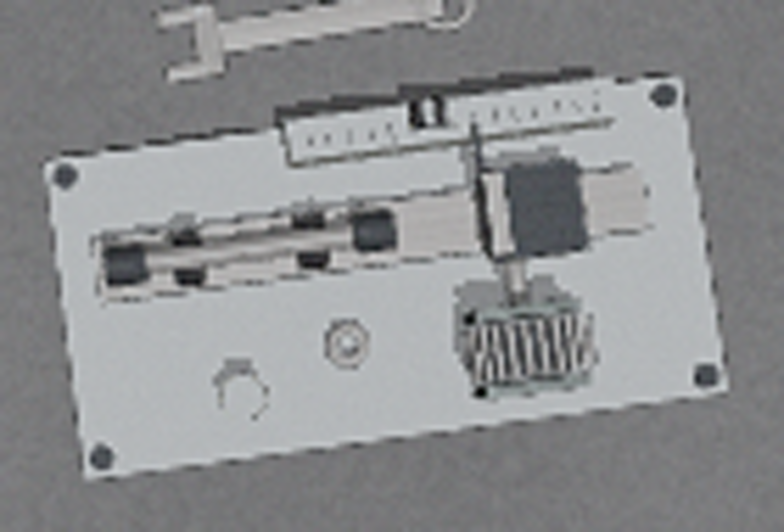

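View pics/scenez.png

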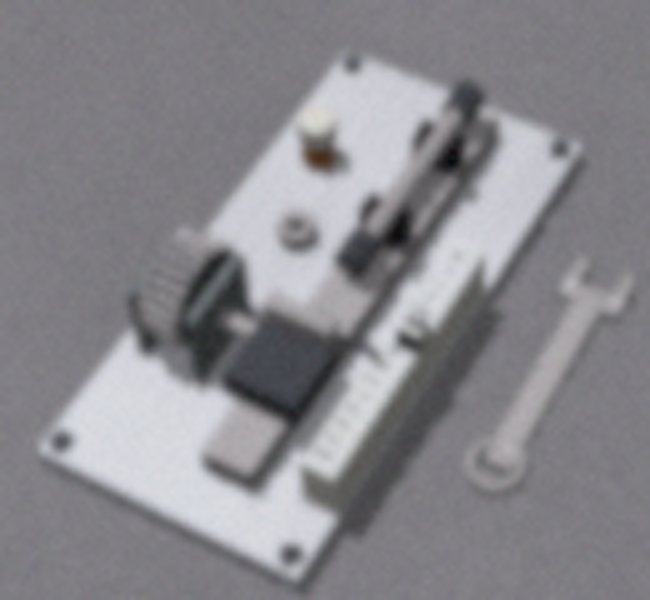

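The zoomed views show the plate corners at zoom px (45,160), (683,75), (728,390), (87,478). The pointer tip is near (475,130), and the gauge tab near (427,110) has a white line down its middle.

```bash
cat > h.py <<'E'
import numpy as np, cv2
from bench import get_obs, vision
def ray(c,u,v,z):
    K=c["camera_matrix"];T=c["world_from_camera"]
    d=T[:3,:3]@np.linalg.solve(K,[u,v,1]);o=T[:3,3]
    return o+d*(z-o[2])/d[2]
def proj(c,p):
    T=np.linalg.inv(c["world_from_camera"]);q=T[:3,:3]@p+T[:3,3];q=c["camera_matrix"]@q;return q[:2]/q[2]
def fit(P,Q): # fixture xy P -> world Q
    Pc=P-P.mean(0);Qc=Q-Q.mean(0)
    a=np.arctan2((Pc[:,0]*Qc[:,1]-Pc[:,1]*Qc[:,0]).sum(),(Pc*Qc).sum())
    R=np.array([[np.cos(a),-np.sin(a)],[np.sin(a),np.cos(a)]]);t=Q.mean(0)-R@P.mean(0)
    return R,t,a,(Q-(P@R.T+t))
E
python3 - <<'E'
from h import *
np.set_printoptions(precision=4,suppress=True)
c=vision.get_calibration("top")
f=lambda x,y,z:ray(c,(x+.5)/5.6-.5+275,(y+.5)/5.6-.5+165,z)
Q=np.array([f(*p,.015)[:2] for p in [(45,160),(683,75),(728,390),(87,478)]])
P=np.array([[.08,.16],[.08,-.16],[-.08,-.16],[-.08,.16]])
R,t,a,r=fit(P,Q);print(R,t,a,r)
print("wheel",R@[-.045,-.06]+t)
for n,p in dict(ptr=(475,130,.06),mark=(430,110,.06)).items():
    print(n,R.T@(f(*p)[:2]-t))
from scipy.spatial.transform import Rotation as Ro
o=get_obs();print(Ro.from_rotvec(o["orientation"]).as_matrix())
w=vision.get_calibration("wrist");print(w, o['tcp_pos'])
E
```

```text
[[ 0.9945 -0.1049]
 [ 0.1049  0.9945]] [ 0.5611 -0.0752] 0.10514297661637093 [[-0.001  -0.0007]
 [-0.0013 -0.    ]
 [ 0.0014  0.0015]
 [ 0.0009 -0.0008]]
wheel [ 0.5227 -0.1396]
ptr [ 0.0611 -0.0481]
mark [ 0.0734 -0.0282]
[[ 0.2963 -0.0003 -0.9551]
 [ 0.9551 -0.0017  0.2963]
 [-0.0017 -1.     -0.0002]]
{'camera_matrix': array([[330.8618,   0.    , 319.525 ],
       [  0.    , 330.8618, 196.4635],
       [  0.    ,   0.    ,   1.    ]]), 'world_from_camera': array([[ 0.2958,  0.9202,  0.2564,  0.1349],
       [ 0.9552, -0.2842, -0.082 ,  0.6654],
       [-0.0026,  0.2692, -0.9631,  0.3745],
       [ 0.    ,  0.    ,  0.    ,  1.    ]])} [0.1998 0.6441 0.2048]
```

>>> jog_arm --motion '[{"gripper": 0,"ty": -30},{"gripper": 0,"ty": -40},{"gripper": 0,"ty": -40},{"tx": -20,"tz": -23},{"tx": -29.1,"tz": -33.4},{"tx": -29.1,"tz": -33.4},{"tx": -29.1,"tz": -33.4},{"tx": -29.1,"tz": -33.4},{"tx": -29.1,"tz": -33.4},{"tx": -29.1,"tz": -33.4},{"tx": -29.1,"tz": -33.4},{"tx": -29.1,"tz": -33.4}]' --newtons 60

```text
schema error: expected keys gripper, tx, ty, tz, ax, ay, az
```

>>> jog_arm --motion '[{"tx": -29.1,"tz": -33.4},{"tx": -29.1,"tz": -33.4},{"tx": -29.1,"tz": -33.4},{"tx": -29.1,"tz": -33.4},{"tx": -29.1,"tz": -33.4},{"tx": -29.1,"tz": -33.4},{"tx": -29.1,"tz": -33.4},{"tx": -29.1,"tz": -33.4},{"tx": -29.1,"tz": -33.4},{"ay": -0.1},{"ay": -0.1},{"ay": -0.1}]'

```text
schema error: expected keys gripper, tx, ty, tz, ax, ay, az
```

```bash
python3 - <<'E'
from h import *
from scipy.spatial.transform import Rotation as Ro
o=get_obs();M=Ro.from_rotvec(o["orientation"]).as_matrix();print(o['clock'],o['tcp_pos'],M.round(4),o['joints'].round(2),o['grip_width'],o['contact_force'])
E
```

```text
0.1 [0.19984421 0.64411401 0.2047926 ] [[ 2.963e-01 -3.000e-04 -9.551e-01]
 [ 9.551e-01 -1.700e-03  2.963e-01]
 [-1.700e-03 -1.000e+00 -2.000e-04]] [-1.38  0.48  0.02  1.56 -0.01  1.11 -0.08] 0.08521181709159302 [-0.1282304   0.39287645  0.15607046]
```

All keys are needed in each row.

>>> jog_arm --motion '[{"gripper": 0,"tx": 0,"ty": -30,"tz": 0,"ax": 0,"ay": 0,"az": 0},{"gripper": 0,"tx": 0,"ty": -40,"tz": 0,"ax": 0,"ay": 0,"az": 0},{"gripper": 0,"tx": 0,"ty": -40,"tz": 0,"ax": 0,"ay": 0,"az": 0},{"gripper": 0,"tx": -20,"ty": 0,"tz": -23,"ax": 0,"ay": 0,"az": 0},{"gripper": 0,"tx": -29,"ty": 0,"tz": -33,"ax": 0,"ay": 0,"az": 0},{"gripper": 0,"tx": -29,"ty": 0,"tz": -33,"ax": 0,"ay": 0,"az": 0},{"gripper": 0,"tx": -29,"ty": 0,"tz": -33,"ax": 0,"ay": 0,"az": 0},{"gripper": 0,"tx": -29,"ty": 0,"tz": -33,"ax": 0,"ay": 0,"az": 0},{"gripper": 0,"tx": -29,"ty": 0,"tz": -33,"ax": 0,"ay": 0,"az": 0},{"gripper": 0,"tx": -29,"ty": 0,"tz": -33,"ax": 0,"ay": 0,"az": 0},{"gripper": 0,"tx": -29,"ty": 0,"tz": -33,"ax": 0,"ay": 0,"az": 0},{"gripper": 0,"tx": -29,"ty": 0,"tz": -33,"ax": 0,"ay": 0,"az": 0}]' --newtons 60

```text
clock: 1.3
tcp_pos: [0.3999, 0.3171, 0.3155]
orientation: [-1.337, -0.985, 0.985]
contact_force: [0.0, -0.1, -0.2]
grip_width: -0.0002
```

>>> jog_arm --motion '[{"gripper": 0,"tx": -27.5,"ty": 0,"tz": -31.7,"ax": 0,"ay": 0,"az": 0},{"gripper": 0,"tx": -27.5,"ty": 0,"tz": -31.7,"ax": 0,"ay": 0,"az": 0},{"gripper": 0,"tx": -27.5,"ty": 0,"tz": -31.7,"ax": 0,"ay": 0,"az": 0},{"gripper": 0,"tx": -27.5,"ty": 0,"tz": -31.7,"ax": 0,"ay": 0,"az": 0},{"gripper": 0,"tx": -27.5,"ty": 0,"tz": -31.7,"ax": 0,"ay": 0,"az": 0},{"gripper": 0,"tx": -27.5,"ty": 0,"tz": -31.7,"ax": 0,"ay": 0,"az": 0},{"gripper": 0,"tx": -27.5,"ty": 0,"tz": -31.7,"ax": 0,"ay": 0,"az": 0},{"gripper": 0,"tx": -27.5,"ty": 0,"tz": -31.7,"ax": 0,"ay": 0,"az": 0},{"gripper": 0,"tx": -27.5,"ty": 0,"tz": -31.7,"ax": 0,"ay": 0,"az": 0},{"gripper": 0,"tx": -27.5,"ty": 0,"tz": -31.7,"ax": 0,"ay": 0,"az": 0},{"gripper": 0,"tx": -27.5,"ty": 0,"tz": -31.7,"ax": 0,"ay": 0,"az": 0},{"gripper": 0,"tx": -27.5,"ty": 0,"tz": -31.7,"ax": 0,"ay": 0,"az": 0}]'

```text
clock: 2.5
tcp_pos: [0.6655, -0.1101, 0.3151]
orientation: [-1.336, -0.985, 0.985]
contact_force: [0.3, -0.3, -0.4]
grip_width: -0.0002
```

>>> jog_arm --motion '[{"gripper": 0,"tx": 0,"ty": 30,"tz": 0,"ax": 0,"ay": -0.1,"az": 0},{"gripper": 0,"tx": 0,"ty": 40,"tz": 0,"ax": 0,"ay": -0.1,"az": 0},{"gripper": 0,"tx": 0,"ty": 40,"tz": 0,"ax": 0,"ay": -0.1,"az": 0},{"gripper": 0,"tx": 0,"ty": 35,"tz": 0,"ax": 0,"ay": -0.1,"az": 0},{"gripper": 0,"tx": 0,"ty": 20,"tz": 0,"ax": 0,"ay": 0,"az": 0},{"gripper": 0,"tx": 0,"ty": 0,"tz": 0,"ax": 0,"ay": 0,"az": 0},{"gripper": 0,"tx": 0,"ty": 0,"tz": 0,"ax": 0,"ay": 0,"az": 0}]'

```text
clock: 3.2
tcp_pos: [0.665, -0.109, 0.1509]
orientation: [-1.161, -1.281, 1.282]
contact_force: [0.2, -0.4, 0.6]
grip_width: 0.0002
```

```bash
python3 - <<'E'
from h import *
from scipy.spatial.transform import Rotation as Ro
o=get_obs();M=Ro.from_rotvec(o["orientation"]).as_matrix();print(o['clock'],o['tcp_pos'],M.round(4),o['joints'].round(2),o['grip_width'],o['contact_force'])
c=vision.get_calibration("wrist")
im=vision.grab_frame("wrist");cv2.imwrite("pics/w1.png",im[:,:,::-1])
np.savez("w1.npz",**c)
E
```

```text
3.2 [ 0.66502917 -0.10901313  0.15092574] [[-9.860e-02 -4.000e-04 -9.951e-01]
 [ 9.951e-01 -1.000e-04 -9.860e-02]
 [-1.000e-04 -1.000e+00  4.000e-04]] [-0.2   0.55  0.38  1.63 -0.23  1.01  1.93] 0.00019355315212156302 [ 0.21404346 -0.43456383  0.59277482]
```

View pics/w1.png

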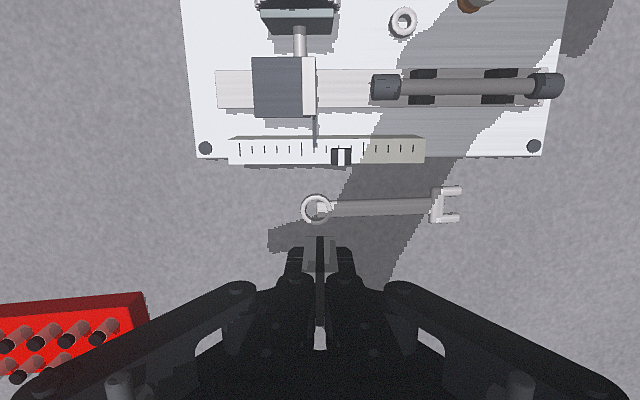

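The wrist view shows the pointer tip near (315,148), the tab near (341,156) with its white line at the pointer end, and the wheel at the top edge near (300,10).

```bash
cat > z.py <<'E'
import cv2,sys
n,x,y,w,h,s,o=sys.argv[1:];x,y,w,h,s=map(int,(x,y,w,h,s))
cv2.imwrite(o,cv2.resize(cv2.imread(n)[y:y+h,x:x+w],None,fx=s,fy=s,interpolation=cv2.INTER_NEAREST))
E
python3 z.py pics/w1.png 290 110 80 60 10 pics/w1z.png
```

```text
(no output)
```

View pics/w1z.png

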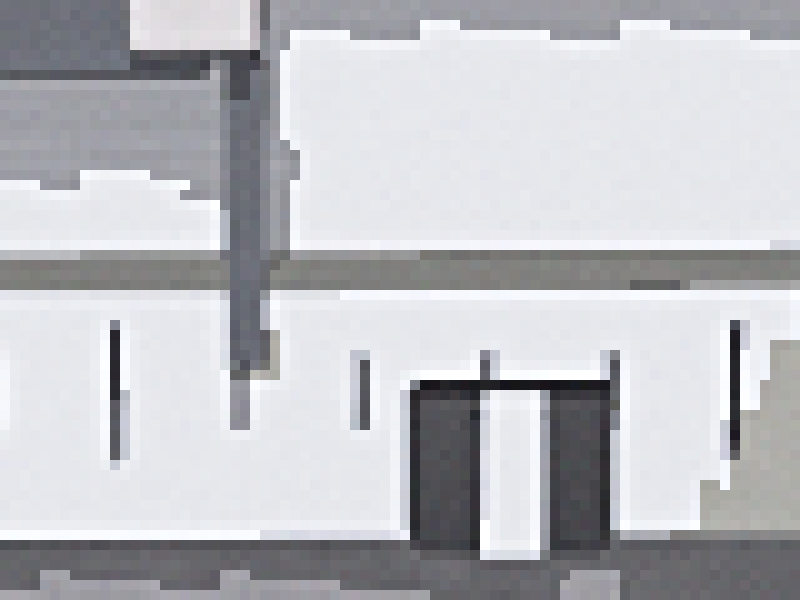

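```bash
python3 z.py pics/w1.png 175 100 60 70 8 pics/a.png;python3 z.py pics/w1.png 505 100 60 70 8 pics/b.png; python3 z.py pics/w1.png 245 0 110 60 7 pics/c.png; python3 - <<'E'
import cv2,numpy as np
cv2.imwrite('pics/ab.png',np.hstack([cv2.imread('pics/'+n+'.png')[:480,:395] for n in 'ab']))
E
```

```text
(no output)
```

View pics/ab.png

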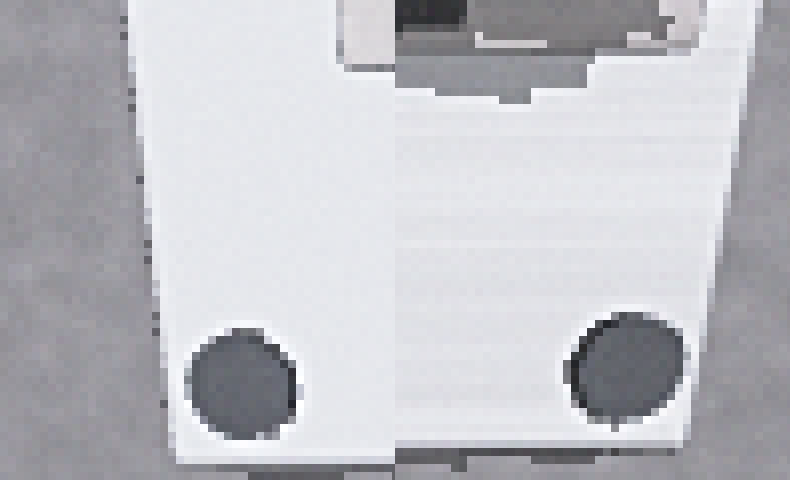

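View pics/c.png

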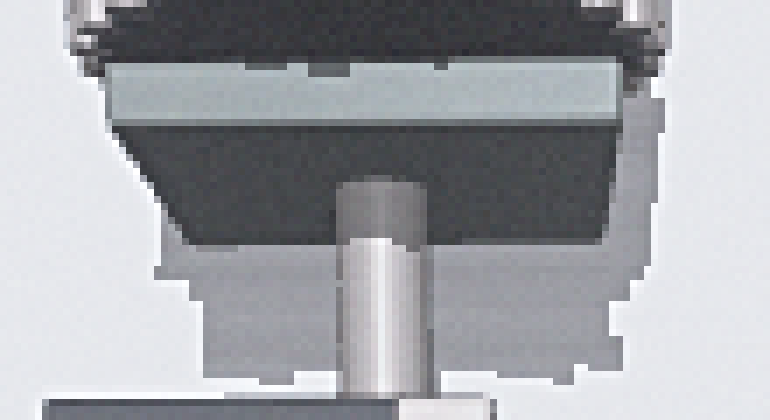

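```bash
python3 - <<'E'
from h import *
np.set_printoptions(precision=4,suppress=True)
c=np.load("w1.npz")
A=ray(c,196.1,157.2,.015);B=ray(c,541.1,155.1,.015);C=ray(c,296.4,17.4,.072)
print(A,B,np.linalg.norm(A-B),C)
P=np.array([[.08,-.16],[.08,.16],[-.024,-.06]]);Q=np.array([A,B,C])[:,:2]
R,t,a,r=fit(P,Q);print(t,a,r)
print("wheel",R@[-.045,-.06]+t)
p=R.T@(ray(c,314,147,.06)[:2]-t);m=R.T@(ray(c,341,148.5,.06)[:2]-t);print(p,m,"gap mm",(m-p)[1]*1e3)
m2=R.T@(ray(c,341,164,.06)[:2]-t);print(m2)
E
```

```text
[ 0.6559 -0.2246  0.015 ] [0.6222 0.0934 0.015 ] 0.3197699350890222 [ 0.5425 -0.1364  0.072 ]
[ 0.5597 -0.0741] 0.10616026542515919 [[-0.0003  0.0001]
 [-0.0001 -0.0001]
 [ 0.0004 -0.0001]]
wheel [ 0.5213 -0.1385]
[ 0.0655 -0.0494] [ 0.0668 -0.0282] gap mm 21.2067923694123
[ 0.0791 -0.0281]
```

Everything fits: the plate length comes out at 319.8 mm and residuals are under 0.5 mm. The gap is about 21.2 mm, so about 106 mm of rim travel. I'm moving over the wheel.

>>> jog_arm --motion '[{"gripper": 0,"tx": -5.4,"ty": 0,"tz": 29.2,"ax": 0,"ay": -0.007,"az": 0},{"gripper": 0,"tx": -5.4,"ty": 0,"tz": 29.2,"ax": 0,"ay": 0,"az": 0},{"gripper": 0,"tx": -5.4,"ty": 0,"tz": 29.2,"ax": 0,"ay": 0,"az": 0},{"gripper": 0,"tx": -5.4,"ty": 0,"tz": 29.2,"ax": 0,"ay": 0,"az": 0},{"gripper": 0,"tx": -5.4,"ty": 0,"tz": 29.2,"ax": 0,"ay": 0,"az": 0},{"gripper": 0,"tx": 0,"ty": 14,"tz": 0,"ax": 0,"ay": 0,"az": 0},{"gripper": 0,"tx": 0,"ty": 14,"tz": 0,"ax": 0,"ay": 0,"az": 0},{"gripper": 0,"tx": 0,"ty": 8,"tz": 0,"ax": 0,"ay": 0,"az": 0},{"gripper": 0,"tx": 0,"ty": 0,"tz": 0,"ax": 0,"ay": 0,"az": 0},{"gripper": 0,"tx": 0,"ty": 0,"tz": 0,"ax": 0,"ay": 0,"az": 0}]'

```text
clock: 4.25
tcp_pos: [0.5233, -0.1508, 0.1144]
orientation: [-1.157, -1.287, 1.288]
contact_force: [-0.1, -0.3, -0.2]
grip_width: -0.0004
```

```bash
python3 - <<'E'
from h import *
o=get_obs();print(o['tcp_pos'],o['contact_force'])
im=vision.grab_frame("wrist");cv2.imwrite("pics/w2.png",im[:,:,::-1])
E
```

```text
[ 0.523282   -0.15077354  0.11442423] [-0.07861243 -0.27619255 -0.18327227]
```

View pics/w2.png

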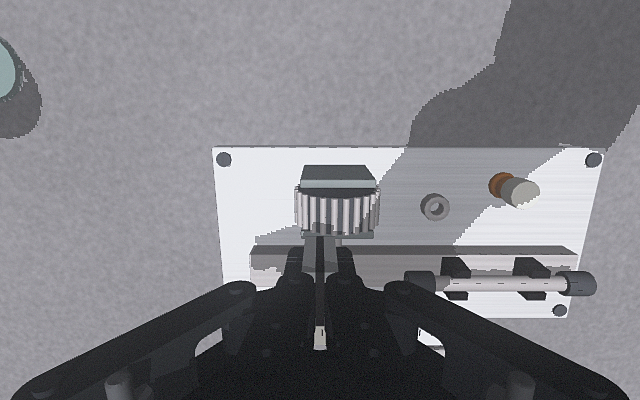

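The fingertip (320,240) is over the wheel, whose rim is at (338,210), and slightly on its -y side as intended. I'm descending gently.

>>> jog_arm --motion '[{"gripper": 0,"tx": 0,"ty": 4,"tz": 0,"ax": 0,"ay": 0,"az": 0},{"gripper": 0,"tx": 0,"ty": 4,"tz": 0,"ax": 0,"ay": 0,"az": 0},{"gripper": 0,"tx": 0,"ty": 2,"tz": 0,"ax": 0,"ay": 0,"az": 0},{"gripper": 0,"tx": 0,"ty": 0,"tz": 0,"ax": 0,"ay": 0,"az": 0}]'

```text
clock: 4.7
tcp_pos: [0.5223, -0.151, 0.1043]
orientation: [-1.156, -1.286, 1.287]
contact_force: [0.3, -0.5, 0.5]
grip_width: -0.0002
```

>>> jog_arm --motion '[{"gripper": 0,"tx": 0,"ty": 1,"tz": 0,"ax": 0,"ay": 0,"az": 0},{"gripper": 0,"tx": 0,"ty": 0,"tz": 0,"ax": 0,"ay": 0,"az": 0}]'

```text
clock: 4.9
tcp_pos: [0.5226, -0.1511, 0.1037]
orientation: [-1.157, -1.287, 1.287]
contact_force: [0.5, -0.6, -0.1]
grip_width: -0.0
```

>>> jog_arm --motion '[{"gripper": 0,"tx": 0,"ty": 1,"tz": 0,"ax": 0,"ay": 0,"az": 0},{"gripper": 0,"tx": 0,"ty": 0,"tz": 0,"ax": 0,"ay": 0,"az": 0}]'

```text
clock: 5.1
tcp_pos: [0.5226, -0.151, 0.1027]
orientation: [-1.157, -1.287, 1.287]
contact_force: [-0.4, 0.6, 0.2]
grip_width: -0.0001
```

>>> jog_arm --motion '[{"gripper": 0,"tx": 0,"ty": 1,"tz": 0,"ax": 0,"ay": 0,"az": 0},{"gripper": 0,"tx": 0,"ty": 0,"tz": 0,"ax": 0,"ay": 0,"az": 0}]'

```text
clock: 5.3
tcp_pos: [0.5225, -0.151, 0.1016]
orientation: [-1.157, -1.287, 1.287]
contact_force: [-0.0, 0.8, -0.2]
grip_width: -0.0001
```

>>> jog_arm --motion '[{"gripper": 0,"tx": 0,"ty": 1,"tz": 0,"ax": 0,"ay": 0,"az": 0},{"gripper": 0,"tx": 0,"ty": 0,"tz": 0,"ax": 0,"ay": 0,"az": 0}]'

```text
clock: 5.5
tcp_pos: [0.5225, -0.151, 0.1006]
orientation: [-1.157, -1.287, 1.287]
contact_force: [1.1, -0.4, -0.0]
grip_width: 0.0001
```

>>> jog_arm --motion '[{"gripper": 0,"tx": 0,"ty": 1,"tz": 0,"ax": 0,"ay": 0,"az": 0},{"gripper": 0,"tx": 0,"ty": 0,"tz": 0,"ax": 0,"ay": 0,"az": 0}]'

```text
clock: 5.7
tcp_pos: [0.5225, -0.151, 0.0995]
orientation: [-1.157, -1.287, 1.287]
contact_force: [0.2, -0.2, 0.1]
grip_width: -0.0002
```

>>> jog_arm --motion '[{"gripper": 0,"tx": 0,"ty": 1,"tz": 0,"ax": 0,"ay": 0,"az": 0},{"gripper": 0,"tx": 0,"ty": 0,"tz": 0,"ax": 0,"ay": 0,"az": 0}]'

```text
clock: 5.9
tcp_pos: [0.5225, -0.151, 0.0986]
orientation: [-1.157, -1.287, 1.287]
contact_force: [0.4, -0.7, 0.1]
grip_width: -0.0
```

```bash
python3 - <<'E'
from h import *
im=vision.grab_frame("wrist");cv2.imwrite("pics/w3.png",im[:,:,::-1])
im=vision.grab_frame("scene")[200:290,215:335];cv2.imwrite("pics/s3.png",cv2.resize(im[:,:,::-1],None,fx=6,fy=6,interpolation=cv2.INTER_CUBIC))
E
python3 z.py pics/w3.png 270 140 130 110 5 pics/w3z.png
```

```text
(no output)
```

View pics/w3z.png

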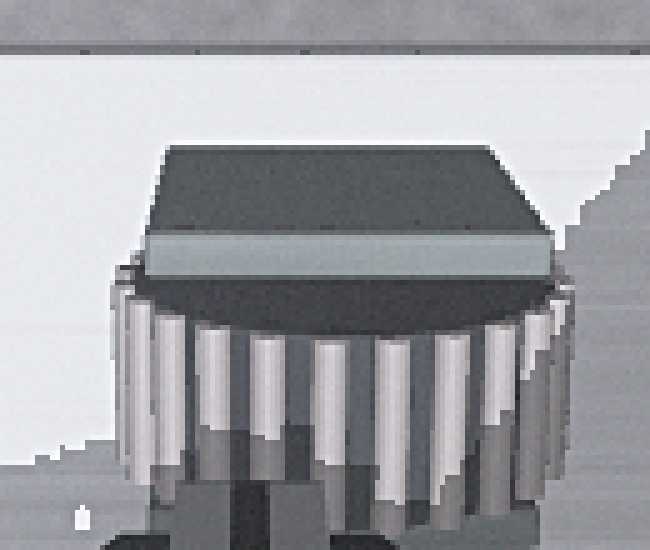

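View pics/s3.png

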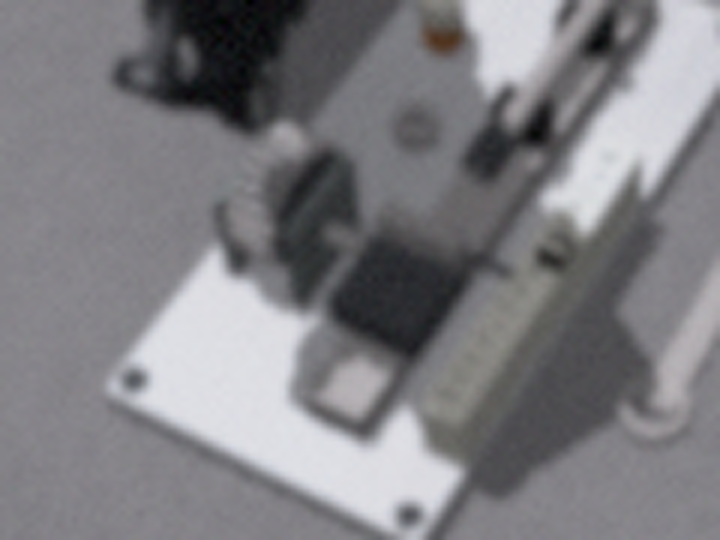

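```bash
python3 - <<'E'
from h import *
o=get_obs();p=o['tcp_pos']
for n in ["wrist","scene"]:
    c=vision.get_calibration(n)
    for d in (0,.014,.02):print(n,d,proj(c,p-[0,0,d]))
    print("wheeltop",proj(c,np.array([.5213,-.1385,.088])))
    for fx in(-.057,-.033):
        R=np.array([[np.cos(.1062),-np.sin(.1062)],[np.sin(.1062),np.cos(.1062)]]);q=R@[fx,-.06]+[.5597,-.0741];print(fx,proj(c,np.r_[q,.088]))
E
```

```text
wrist 0 [318.21830219 232.61159712]
wrist 0.014 [318.33694606 223.74088097]
wrist 0.02 [318.38291881 220.30360892]
wheeltop [339.99881008 225.88216772]
-0.057 [340.29894393 206.13752208]
-0.033 [339.59529324 245.00688429]
scene 0 [257.71020486 226.660017  ]
scene 0.014 [258.28319558 229.9342524 ]
scene 0.02 [258.52546841 231.31866974]
wheeltop [260.87540695 225.7082419 ]
-0.057 [256.98548756 223.95658072]
-0.033 [264.78366073 227.49281494]
```

```bash
python3 - <<'E'
from h import *
from scipy.spatial.transform import Rotation as Ro
o=get_obs();p=o['tcp_pos'];M=Ro.from_rotvec(o["orientation"]).as_matrix()
c=vision.get_calibration("wrist")
for d in(-40,-30,-20,-10,0,14):
  print(d,[proj(c,p+M@np.array([x,d,z])/1e3).round(0) for z in(-11,0,11) for x in (0,8)])
im=cv2.imread("pics/w3.png")[220:400,220:420];cv2.imwrite("pics/w3y.png",cv2.resize(im,None,fx=4,fy=3.3))
for n in("scene","top"):
  f=vision.grab_frame(n);cv2.imwrite(f"pics/{n}4.png",f[:,:,::-1])
c=vision.get_calibration("top");print(proj(c,p))
E
python3 z.py pics/scene4.png 200 150 110 90 7 pics/s4z.png;python3 z.py pics/top4.png 300 160 130 100 6 pics/t4z.png
```

```text
-40 [array([318., 290.]), array([336., 290.]), array([318., 267.]), array([336., 267.]), array([318., 244.]), array([337., 244.])]
-30 [array([318., 278.]), array([335., 278.]), array([318., 257.]), array([335., 257.]), array([318., 235.]), array([336., 235.])]
-20 [array([318., 268.]), array([334., 268.]), array([318., 248.]), array([334., 248.]), array([318., 227.]), array([335., 227.])]
-10 [array([318., 259.]), array([333., 259.]), array([318., 240.]), array([334., 240.]), array([318., 220.]), array([334., 220.])]
0 [array([318., 251.]), array([333., 251.]), array([318., 233.]), array([333., 233.]), array([318., 214.]), array([333., 214.])]
14 [array([318., 241.]), array([332., 241.]), array([318., 224.]), array([332., 224.]), array([318., 206.]), array([332., 206.])]
[376.00230916 226.28349958]
```

View pics/w3y.png

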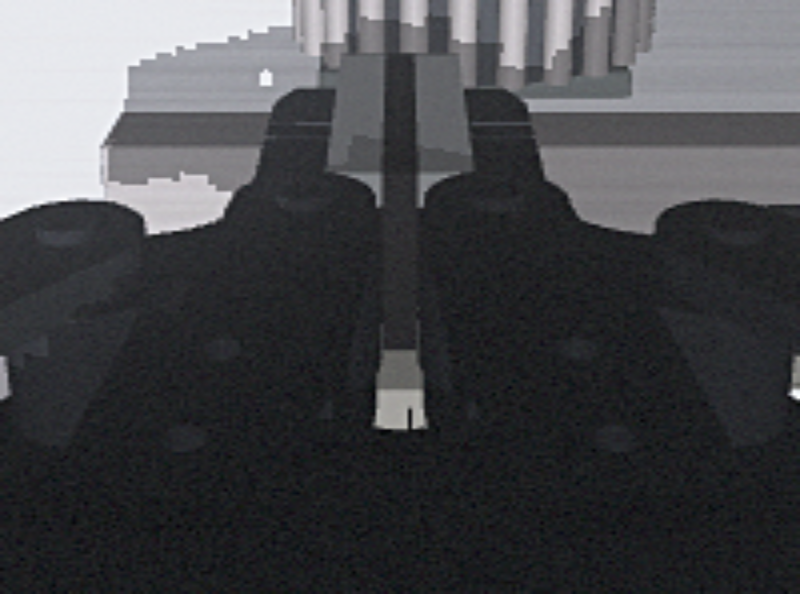

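View pics/s4z.png

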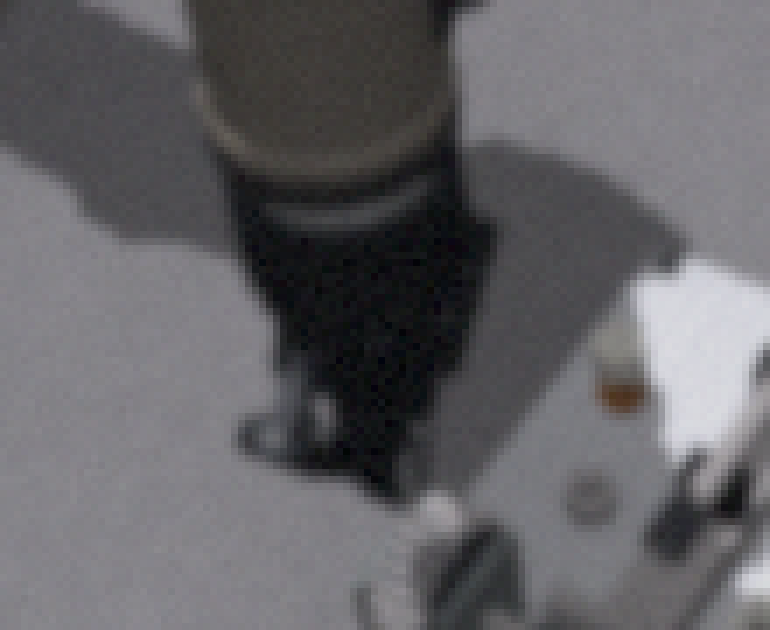

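View pics/t4z.png

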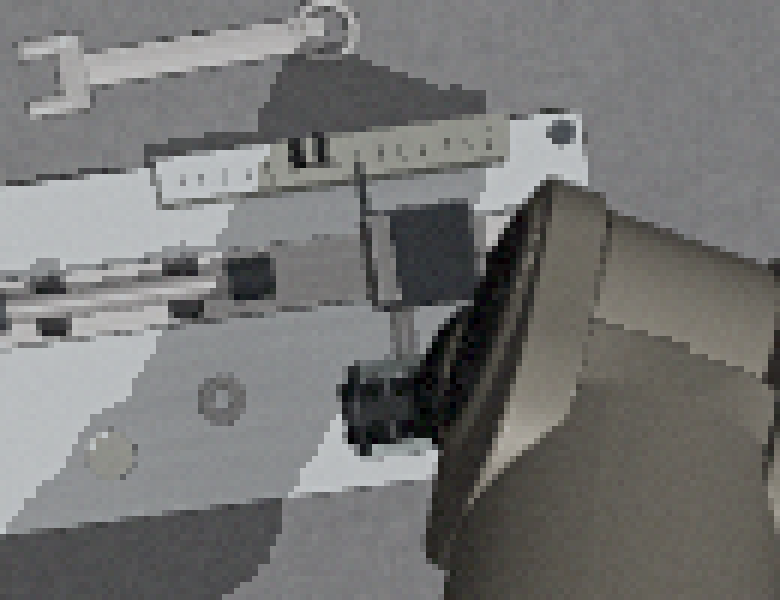

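The views agree that the real fingertips stand about 30 mm above where I assumed. The finger widths in the wrist image match that depth, and in the scene view the tip sits above the rim without hiding it. There is no contact force either. I'll centre the finger a bit more and keep descending by feel.

>>> jog_arm --motion '[{"gripper": 0,"tx": 6,"ty": 0,"tz": 0,"ax": 0,"ay": 0,"az": 0},{"gripper": 0,"tx": 0,"ty": 3,"tz": 0,"ax": 0,"ay": 0,"az": 0},{"gripper": 0,"tx": 0,"ty": 2,"tz": 0,"ax": 0,"ay": 0,"az": 0},{"gripper": 0,"tx": 0,"ty": 0,"tz": 0,"ax": 0,"ay": 0,"az": 0}]'

```text
clock: 6.5
tcp_pos: [0.5217, -0.1449, 0.0933]
orientation: [-1.156, -1.287, 1.287]
contact_force: [-0.0, -0.0, -0.1]
grip_width: 0.0002
```

>>> jog_arm --motion '[{"gripper": 0,"tx": 0,"ty": 3,"tz": 0,"ax": 0,"ay": 0,"az": 0},{"gripper": 0,"tx": 0,"ty": 0,"tz": 0,"ax": 0,"ay": 0,"az": 0}]'

```text
clock: 6.7
tcp_pos: [0.5217, -0.1451, 0.0903]
orientation: [-1.157, -1.286, 1.287]
contact_force: [-0.1, -0.4, -0.4]
grip_width: 0.0001
```

>>> jog_arm --motion '[{"gripper": 0,"tx": 0,"ty": 3,"tz": 0,"ax": 0,"ay": 0,"az": 0},{"gripper": 0,"tx": 0,"ty": 0,"tz": 0,"ax": 0,"ay": 0,"az": 0}]'

```text
clock: 6.9
tcp_pos: [0.5217, -0.1451, 0.0873]
orientation: [-1.157, -1.287, 1.287]
contact_force: [0.9, -0.2, 0.6]
grip_width: -0.0002
```

```bash
python3 - <<'E'
from h import *
im=vision.grab_frame("wrist");cv2.imwrite("pics/w5.png",im[:,:,::-1])
im=vision.grab_frame("scene");cv2.imwrite("pics/s5.png",im[:,:,::-1])
E
python3 z.py pics/w5.png 250 140 150 120 5 pics/w5z.png;python3 z.py pics/s5.png 220 190 90 60 8 pics/s5z.png
```

```text
(no output)
```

View pics/w5z.png

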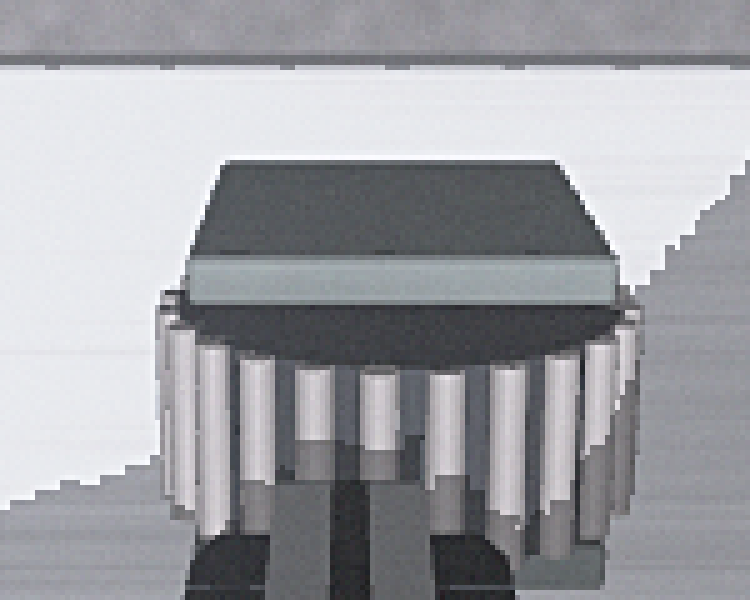

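View pics/s5z.png

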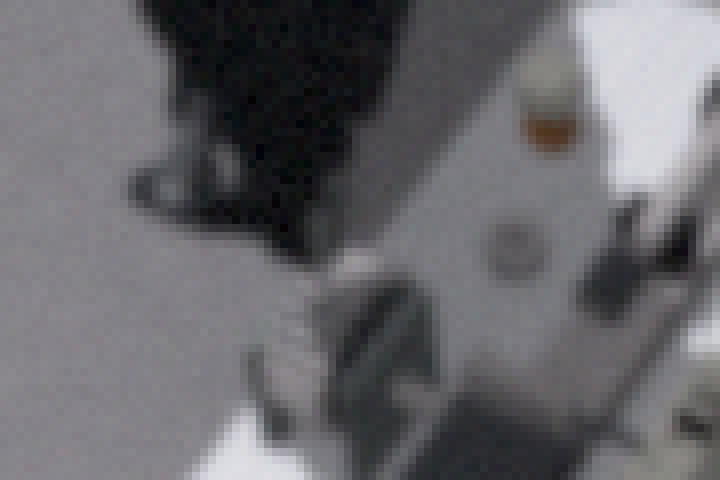

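>>> jog_arm --motion '[{"gripper": 0,"tx": 0,"ty": 3,"tz": 0,"ax": 0,"ay": 0,"az": 0},{"gripper": 0,"tx": 0,"ty": 3,"tz": 0,"ax": 0,"ay": 0,"az": 0},{"gripper": 0,"tx": 0,"ty": 0,"tz": 0,"ax": 0,"ay": 0,"az": 0}]'

```text
clock: 7.3
tcp_pos: [0.5216, -0.1449, 0.0812]
orientation: [-1.156, -1.287, 1.287]
contact_force: [0.1, 0.5, -0.4]
grip_width: -0.0001
```

>>> jog_arm --motion '[{"gripper": 0,"tx": 0,"ty": 2,"tz": 0,"ax": 0,"ay": 0,"az": 0},{"gripper": 0,"tx": 0,"ty": 2,"tz": 0,"ax": 0,"ay": 0,"az": 0},{"gripper": 0,"tx": 0,"ty": 0,"tz": 0,"ax": 0,"ay": 0,"az": 0}]'

```text
clock: 7.6
tcp_pos: [0.5218, -0.145, 0.0774]
orientation: [-1.157, -1.287, 1.287]
contact_force: [-0.7, -0.9, 0.8]
grip_width: -0.0002
```

```bash
python3 - <<'E'
from h import *
im=vision.grab_frame("wrist");cv2.imwrite("pics/w6.png",im[:,:,::-1])
E
python3 z.py pics/w6.png 250 140 150 120 5 pics/w6z.png
```

```text
(no output)
```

View pics/w6z.png

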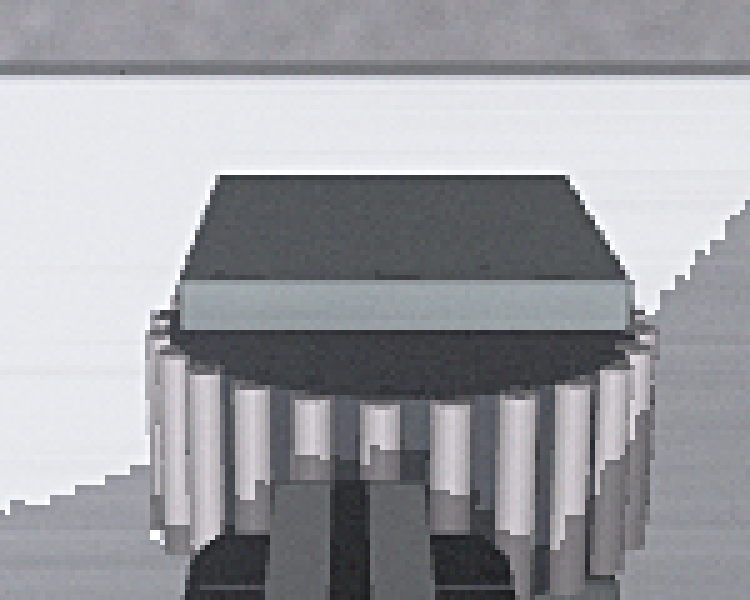

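Still clear, and the finger's shadow on the wheel at about (320,231) is closing on the tip at (320,236). Extrapolating puts contact near TCP z of 0.06.

>>> jog_arm --motion '[{"gripper": 0,"tx": 0,"ty": 3,"tz": 0,"ax": 0,"ay": 0,"az": 0},{"gripper": 0,"tx": 0,"ty": 3,"tz": 0,"ax": 0,"ay": 0,"az": 0},{"gripper": 0,"tx": 0,"ty": 2,"tz": 0,"ax": 0,"ay": 0,"az": 0},{"gripper": 0,"tx": 0,"ty": 0,"tz": 0,"ax": 0,"ay": 0,"az": 0}]'

```text
clock: 8.05
tcp_pos: [0.5217, -0.145, 0.0693]
orientation: [-1.157, -1.287, 1.287]
contact_force: [-0.7, -0.7, -0.5]
grip_width: -0.0003
```

>>> jog_arm --motion '[{"gripper": 0,"tx": 0,"ty": 2,"tz": 0,"ax": 0,"ay": 0,"az": 0},{"gripper": 0,"tx": 0,"ty": 1,"tz": 0,"ax": 0,"ay": 0,"az": 0},{"gripper": 0,"tx": 0,"ty": 0,"tz": 0,"ax": 0,"ay": 0,"az": 0}]'

```text
clock: 8.35
tcp_pos: [0.5219, -0.145, 0.0665]
orientation: [-1.157, -1.287, 1.287]
contact_force: [-0.1, -0.4, 0.3]
grip_width: -0.0001
```

>>> jog_arm --motion '[{"gripper": 0,"tx": 0,"ty": 1,"tz": 0,"ax": 0,"ay": 0,"az": 0},{"gripper": 0,"tx": 0,"ty": 0,"tz": 0,"ax": 0,"ay": 0,"az": 0}]'

```text
clock: 8.55
tcp_pos: [0.5219, -0.1451, 0.0656]
orientation: [-1.157, -1.287, 1.287]
contact_force: [0.1, 0.3, -0.6]
grip_width: -0.0002
```

>>> jog_arm --motion '[{"gripper": 0,"tx": 0,"ty": 1,"tz": 0,"ax": 0,"ay": 0,"az": 0},{"gripper": 0,"tx": 0,"ty": 0,"tz": 0,"ax": 0,"ay": 0,"az": 0}]'

```text
clock: 8.75
tcp_pos: [0.5219, -0.1451, 0.0646]
orientation: [-1.157, -1.287, 1.287]
contact_force: [0.1, 0.9, -0.9]
grip_width: 0.0001
```

>>> jog_arm --motion '[{"gripper": 0,"tx": 0,"ty": 1,"tz": 0,"ax": 0,"ay": 0,"az": 0},{"gripper": 0,"tx": 0,"ty": 0,"tz": 0,"ax": 0,"ay": 0,"az": 0}]'

```text
clock: 8.95
tcp_pos: [0.5219, -0.145, 0.0636]
orientation: [-1.157, -1.287, 1.287]
contact_force: [0.0, -0.3, -0.2]
grip_width: 0.0
```

```bash
python3 - <<'E'
from h import *
im=vision.grab_frame("wrist");cv2.imwrite("pics/w7.png",im[:,:,::-1])
im=vision.grab_frame("scene");cv2.imwrite("pics/s7.png",im[:,:,::-1])
E
python3 z.py pics/w7.png 250 140 150 120 5 pics/w7z.png;python3 z.py pics/s7.png 220 190 90 60 8 pics/s7z.png
```

```text
(no output)
```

View pics/w7z.png

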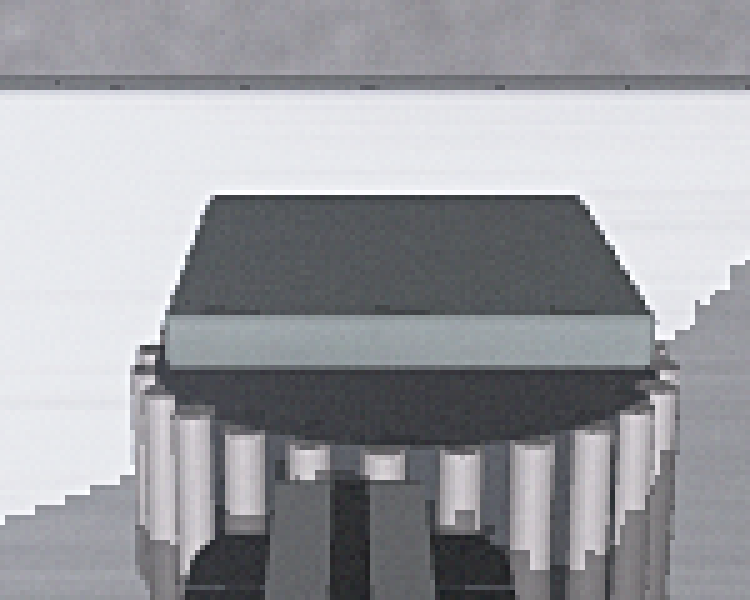

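View pics/s7z.png

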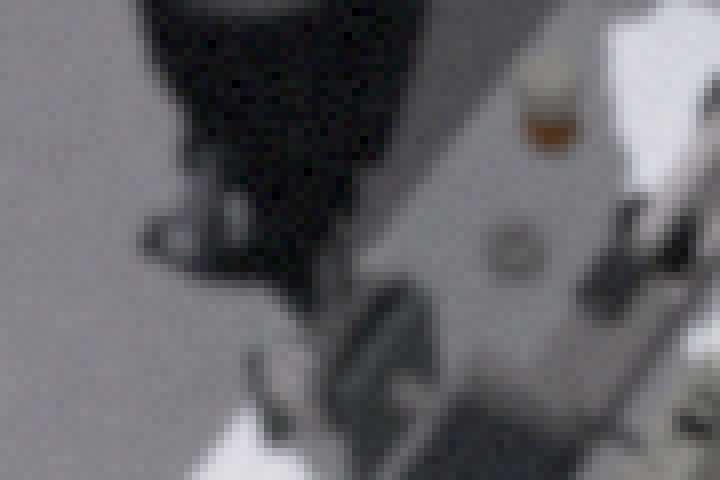

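The shadow is nearly at the tip, about 2 px away. I'm going on in 1 mm steps.

>>> jog_arm --motion '[{"gripper": 0,"tx": 0,"ty": 1,"tz": 0,"ax": 0,"ay": 0,"az": 0},{"gripper": 0,"tx": 0,"ty": 1,"tz": 0,"ax": 0,"ay": 0,"az": 0},{"gripper": 0,"tx": 0,"ty": 0,"tz": 0,"ax": 0,"ay": 0,"az": 0}]'

```text
clock: 9.35
tcp_pos: [0.5221, -0.1453, 0.0622]
orientation: [-1.157, -1.287, 1.287]
contact_force: [-1.8, -0.1, 5.2]
grip_width: -0.0001
```

>>> jog_arm --motion '[{"gripper": 0,"tx": 0,"ty": 1,"tz": 0,"ax": 0,"ay": 0,"az": 0},{"gripper": 0,"tx": 0,"ty": 0,"tz": 0,"ax": 0,"ay": 0,"az": 0}]'

```text
clock: 9.55
tcp_pos: [0.5223, -0.146, 0.0619]
orientation: [-1.159, -1.287, 1.286]
contact_force: [-3.5, -1.6, 11.4]
grip_width: -0.0002
```

>>> jog_arm --motion '[{"gripper": 0,"tx": 0,"ty": 1,"tz": 0,"ax": 0,"ay": 0,"az": 0},{"gripper": 0,"tx": 0,"ty": 0,"tz": 0,"ax": 0,"ay": 0,"az": 0}]'

```text
clock: 9.75
tcp_pos: [0.5225, -0.1469, 0.0616]
orientation: [-1.16, -1.287, 1.286]
contact_force: [-4.8, -3.4, 18.2]
grip_width: -0.0001
```

Contact is at TCP z of about 0.0625, so the tip is about 25 mm behind the nominal TCP. Stiffness is about 6 N/mm. I'm easing off to about 8 N and making a first stroke.

>>> jog_arm --motion '[{"gripper": 0,"tx": 0,"ty": -1.5,"tz": 0,"ax": 0,"ay": 0,"az": 0},{"gripper": 0,"tx": 2,"ty": 0,"tz": 0,"ax": 0,"ay": 0,"az": 0},{"gripper": 0,"tx": 2,"ty": 0,"tz": 0,"ax": 0,"ay": 0,"az": 0},{"gripper": 0,"tx": 2,"ty": 0,"tz": 0,"ax": 0,"ay": 0,"az": 0},{"gripper": 0,"tx": 2,"ty": 0,"tz": 0,"ax": 0,"ay": 0,"az": 0}]'

```text
clock: 10.25
tcp_pos: [0.5215, -0.1376, 0.0621]
orientation: [-1.158, -1.287, 1.286]
contact_force: [-1.3, -0.8, 10.3]
grip_width: -0.0003
```

>>> jog_arm --motion '[{"gripper": 0,"tx": 2,"ty": 0,"tz": 0,"ax": 0,"ay": 0,"az": 0},{"gripper": 0,"tx": 2,"ty": 0,"tz": 0,"ax": 0,"ay": 0,"az": 0},{"gripper": 0,"tx": 2,"ty": 0,"tz": 0,"ax": 0,"ay": 0,"az": 0}]'

```text
clock: 10.55
tcp_pos: [0.521, -0.1318, 0.0621]
orientation: [-1.159, -1.287, 1.286]
contact_force: [-3.1, -1.8, 10.1]
grip_width: -0.0002
```

```bash
python3 - <<'E'
from h import *
im=vision.grab_frame("top");cv2.imwrite("pics/t8.png",im[:,:,::-1])
im=vision.grab_frame("wrist");cv2.imwrite("pics/w8.png",im[:,:,::-1])
E
python3 z.py pics/t8.png 300 160 130 80 6 pics/t8z.png; python3 z.py pics/w8.png 250 140 150 120 5 pics/w8z.png
```

```text
(no output)
```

View pics/t8z.png

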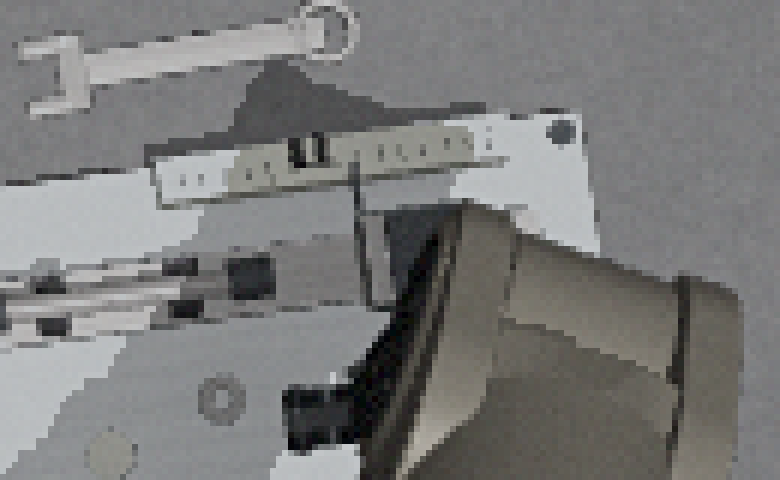

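View pics/w8z.png

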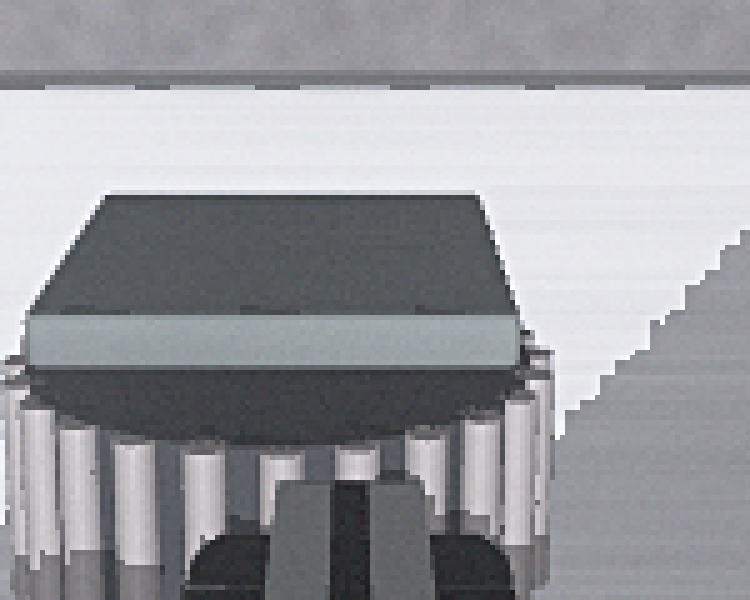

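The stroke works. In the top view the pointer moved from x=361 to 356 in the zoom, while the tab at (300-325,150) did not move. I'm finishing this stroke, then making longer ones of about 28 mm with a lifted return.

>>> jog_arm --motion '[{"gripper": 0,"tx": 3,"ty": 0.3,"tz": 0,"ax": 0,"ay": 0,"az": 0},{"gripper": 0,"tx": 3,"ty": 0.5,"tz": 0,"ax": 0,"ay": 0,"az": 0},{"gripper": 0,"tx": 0,"ty": -4,"tz": 0,"ax": 0,"ay": 0,"az": 0},{"gripper": 0,"tx": 0,"ty": -6,"tz": 0,"ax": 0,"ay": 0,"az": 0},{"gripper": 0,"tx": -14,"ty": 0,"tz": 0,"ax": 0,"ay": 0,"az": 0},{"gripper": 0,"tx": -14,"ty": 0,"tz": 0,"ax": 0,"ay": 0,"az": 0},{"gripper": 0,"tx": 0,"ty": 6,"tz": 0,"ax": 0,"ay": 0,"az": 0},{"gripper": 0,"tx": 0,"ty": 3,"tz": 0,"ax": 0,"ay": 0,"az": 0},{"gripper": 0,"tx": 0,"ty": 0,"tz": 0,"ax": 0,"ay": 0,"az": 0}]'

```text
clock: 11.55
tcp_pos: [0.5223, -0.1536, 0.0607]
orientation: [-1.157, -1.285, 1.287]
contact_force: [-1.1, -1.6, 1.6]
grip_width: 0.0
```

>>> jog_arm --motion '[{"gripper": 0,"tx": 2,"ty": 0.4,"tz": 0,"ax": 0,"ay": 0,"az": 0},{"gripper": 0,"tx": 3,"ty": -0.2,"tz": 0,"ax": 0,"ay": 0,"az": 0},{"gripper": 0,"tx": 3,"ty": 0,"tz": 0,"ax": 0,"ay": 0,"az": 0},{"gripper": 0,"tx": 3,"ty": 0,"tz": 0,"ax": 0,"ay": 0,"az": 0},{"gripper": 0,"tx": 3,"ty": 0,"tz": 0,"ax": 0,"ay": 0,"az": 0},{"gripper": 0,"tx": 3,"ty": 0,"tz": 0,"ax": 0,"ay": 0,"az": 0}]'

```text
clock: 12.15
tcp_pos: [0.5208, -0.1361, 0.0621]
orientation: [-1.157, -1.287, 1.287]
contact_force: [-3.6, -1.2, 10.0]
grip_width: -0.0001
```

>>> jog_arm --motion '[{"gripper": 0,"tx": 3,"ty": 0,"tz": 0,"ax": 0,"ay": 0,"az": 0},{"gripper": 0,"tx": 3,"ty": 0,"tz": 0,"ax": 0,"ay": 0,"az": 0},{"gripper": 0,"tx": 3,"ty": 0.3,"tz": 0,"ax": 0,"ay": 0,"az": 0}]'

```text
clock: 12.45
tcp_pos: [0.5203, -0.1265, 0.061]
orientation: [-1.157, -1.288, 1.287]
contact_force: [1.0, -0.7, 1.1]
grip_width: 0.0001
```

```bash
python3 - <<'E'
from h import *
im=vision.grab_frame("top");cv2.imwrite("pics/t9.png",im[:,:,::-1])
E
python3 z.py pics/t9.png 300 160 130 80 6 pics/t9z.png
```

```text
(no output)
```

View pics/t9z.png

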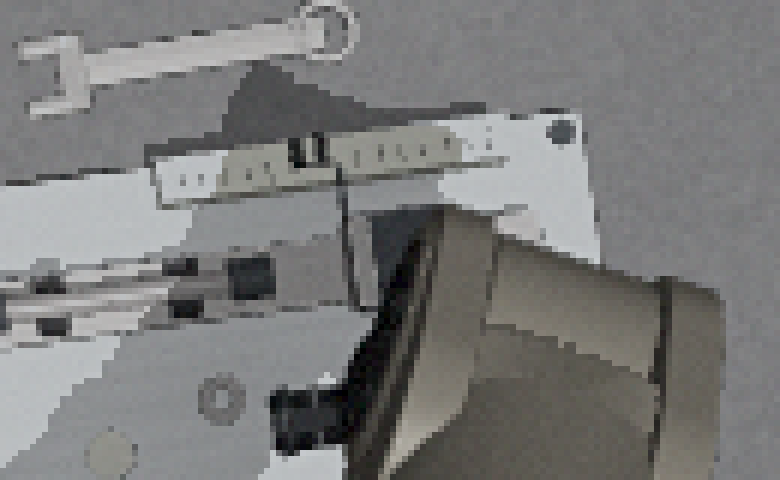

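The pointer is now at about (340,170) in the zoom and the mark at about 311, so about 12 mm remain. I'm repeating the stroke.

>>> jog_arm --motion '[{"gripper": 0,"tx": 0,"ty": -4,"tz": 0,"ax": 0,"ay": 0,"az": 0},{"gripper": 0,"tx": 0,"ty": -6,"tz": 0,"ax": 0,"ay": 0,"az": 0},{"gripper": 0,"tx": -12,"ty": 0,"tz": 0,"ax": 0,"ay": 0,"az": 0},{"gripper": 0,"tx": -12,"ty": 0,"tz": 0,"ax": 0,"ay": 0,"az": 0},{"gripper": 0,"tx": 0,"ty": 6,"tz": 0,"ax": 0,"ay": 0,"az": 0},{"gripper": 0,"tx": 0,"ty": 3.5,"tz": 0,"ax": 0,"ay": 0,"az": 0},{"gripper": 0,"tx": 0,"ty": 0,"tz": 0,"ax": 0,"ay": 0,"az": 0}]'

```text
clock: 13.2
tcp_pos: [0.5222, -0.1514, 0.0606]
orientation: [-1.157, -1.286, 1.287]
contact_force: [-0.2, -2.2, -0.5]
grip_width: 0.0001
```

>>> jog_arm --motion '[{"gripper": 0,"tx": 3,"ty": 0.2,"tz": 0,"ax": 0,"ay": 0,"az": 0},{"gripper": 0,"tx": 3,"ty": -0.2,"tz": 0,"ax": 0,"ay": 0,"az": 0},{"gripper": 0,"tx": 3,"ty": 0,"tz": 0,"ax": 0,"ay": 0,"az": 0},{"gripper": 0,"tx": 3,"ty": 0,"tz": 0,"ax": 0,"ay": 0,"az": 0},{"gripper": 0,"tx": 3,"ty": 0,"tz": 0,"ax": 0,"ay": 0,"az": 0},{"gripper": 0,"tx": 3,"ty": 0,"tz": 0,"ax": 0,"ay": 0,"az": 0},{"gripper": 0,"tx": 3,"ty": 0.2,"tz": 0,"ax": 0,"ay": 0,"az": 0},{"gripper": 0,"tx": 3,"ty": 0.3,"tz": 0,"ax": 0,"ay": 0,"az": 0}]'

```text
clock: 14.0
tcp_pos: [0.5202, -0.1265, 0.0609]
orientation: [-1.157, -1.288, 1.287]
contact_force: [-0.0, -0.6, 1.5]
grip_width: 0.0001
```

```bash
python3 - <<'E'
from h import *
im=vision.grab_frame("top");cv2.imwrite("pics/t10.png",im[:,:,::-1])
E
python3 z.py pics/t10.png 330 170 60 50 12 pics/t10z.png
```

```text
(no output)
```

View pics/t10z.png

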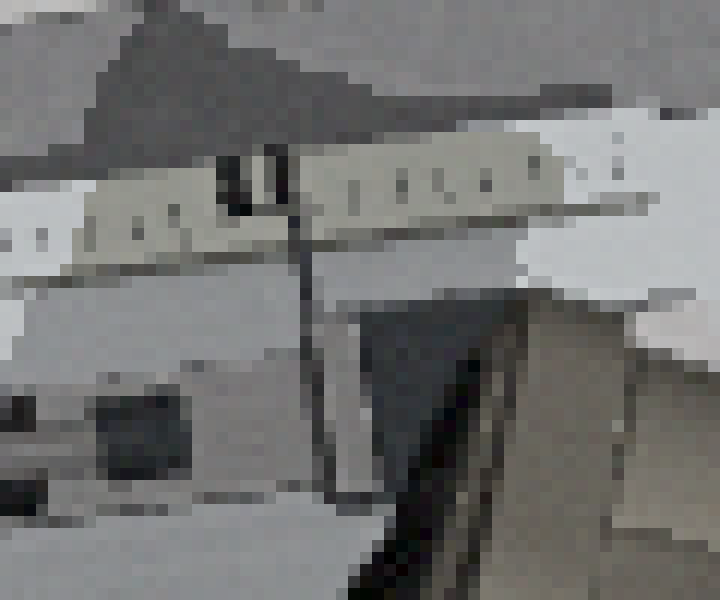

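The pointer is at about (293,200) and the mark at about (263,180) in this zoom, so about 6 mm remain. I'll make a shorter stroke, then measure precisely with the wrist camera.

>>> jog_arm --motion '[{"gripper": 0,"tx": 0,"ty": -4,"tz": 0,"ax": 0,"ay": 0,"az": 0},{"gripper": 0,"tx": 0,"ty": -6,"tz": 0,"ax": 0,"ay": 0,"az": 0},{"gripper": 0,"tx": -12,"ty": 0,"tz": 0,"ax": 0,"ay": 0,"az": 0},{"gripper": 0,"tx": -12,"ty": 0,"tz": 0,"ax": 0,"ay": 0,"az": 0},{"gripper": 0,"tx": 0,"ty": 6,"tz": 0,"ax": 0,"ay": 0,"az": 0},{"gripper": 0,"tx": 0,"ty": 3.5,"tz": 0,"ax": 0,"ay": 0,"az": 0},{"gripper": 0,"tx": 3,"ty": 0.2,"tz": 0,"ax": 0,"ay": 0,"az": 0},{"gripper": 0,"tx": 3,"ty": -0.2,"tz": 0,"ax": 0,"ay": 0,"az": 0},{"gripper": 0,"tx": 3,"ty": 0,"tz": 0,"ax": 0,"ay": 0,"az": 0},{"gripper": 0,"tx": 3,"ty": 0,"tz": 0,"ax": 0,"ay": 0,"az": 0},{"gripper": 0,"tx": 3,"ty": 0,"tz": 0,"ax": 0,"ay": 0,"az": 0},{"gripper": 0,"tx": 1,"ty": 0,"tz": 0,"ax": 0,"ay": 0,"az": 0}]'

```text
clock: 15.25
tcp_pos: [0.5205, -0.1348, 0.062]
orientation: [-1.156, -1.287, 1.287]
contact_force: [-3.7, -0.9, 9.9]
grip_width: -0.0001
```

>>> jog_arm --motion '[{"gripper": 0,"tx": 0,"ty": -4,"tz": 0,"ax": 0,"ay": 0,"az": 0},{"gripper": 0,"tx": 0,"ty": -40,"tz": 0,"ax": 0,"ay": 0,"az": 0},{"gripper": 0,"tx": 5.3,"ty": -10,"tz": -36,"ax": 0,"ay": 0,"az": 0},{"gripper": 0,"tx": 5,"ty": 0,"tz": -36,"ax": 0,"ay": 0,"az": 0},{"gripper": 0,"tx": 5,"ty": 0,"tz": -36,"ax": 0,"ay": 0,"az": 0},{"gripper": 0,"tx": 5,"ty": 0,"tz": -36,"ax": 0,"ay": 0,"az": 0},{"gripper": 0,"tx": 0,"ty": 0,"tz": 0,"ax": 0,"ay": 0,"az": 0},{"gripper": 0,"tx": 0,"ty": 0,"tz": 0,"ax": 0,"ay": 0,"az": 0}]'

```text
clock: 16.05
tcp_pos: [0.6616, -0.0987, 0.1144]
orientation: [-1.155, -1.287, 1.289]
contact_force: [-0.6, 0.3, -0.7]
grip_width: 0.0
```

```bash
cat > snap.py <<'E'
import sys
from h import *
n=sys.argv[1]
c=vision.get_calibration("wrist");im=vision.grab_frame("wrist");cv2.imwrite(f"pics/{n}.png",im[:,:,::-1]);np.savez(n+".npz",**c)
E
python3 snap.py w11
```

```text
(no output)
```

View pics/w11.png

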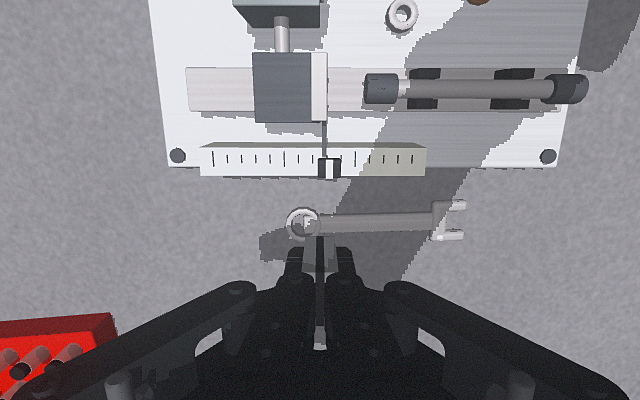

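```bash
python3 z.py pics/w11.png 300 115 60 65 9 pics/w11z.png; python3 z.py pics/w11.png 155 115 45 60 8 pics/a.png;python3 z.py pics/w11.png 530 115 45 60 8 pics/b.png;python3 - <<'E'
import cv2,numpy as np
cv2.imwrite('pics/ab2.png',np.hstack([cv2.imread('pics/'+n+'.png') for n in 'ab']))
E
```

```text
(no output)
```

View pics/w11z.png

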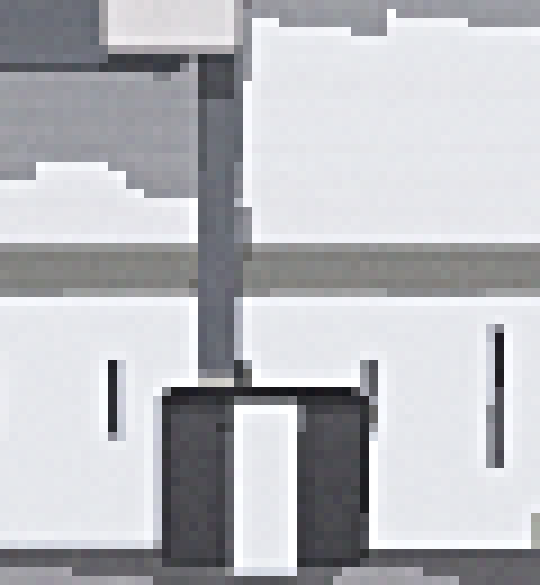

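View pics/ab2.png

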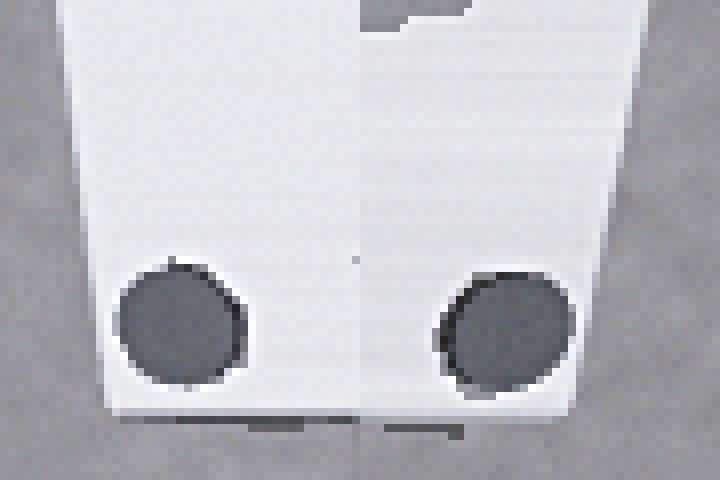

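```bash
python3 - <<'E'
from h import *
c=np.load("w11.npz");a=.1062
R=np.array([[np.cos(a),-np.sin(a)],[np.sin(a),np.cos(a)]]);t=np.array([.5597,-.0741])
A=ray(c,155+104/8-.5,115+415/8-.5,.015);B=ray(c,530+(570-360)/8-.5,115+413/8-.5,.015)
d=(B-A)[:2];print("yaw",np.arctan2(-d[0],d[1]),np.linalg.norm(d))
p=R.T@(ray(c,323.8,157,.06)[:2]-t);m=R.T@(ray(c,329,160,.06)[:2]-t);m2=R.T@(ray(c,329,177.5,.06)[:2]-t);print(p,m,m2,(m-p)[1]*1e3)
E
```

```text
yaw 0.10891793521342383 0.31966162688234756
[ 0.06537565 -0.03177471] [ 0.06742477 -0.02821528] [ 0.07962285 -0.02809884] 3.55943470490817
```

There is about 3.5 mm left, the mark is unmoved at -28.2, and the yaw is consistent. That needs about 17.5 mm of rim travel. I'm going back for a controlled stroke of 15 mm, staying on the flat of the tip.

>>> jog_arm --motion '[{"gripper": 0,"tx": -8.2,"ty": 0,"tz": 36,"ax": 0,"ay": 0,"az": 0},{"gripper": 0,"tx": -8.2,"ty": 0,"tz": 36,"ax": 0,"ay": 0,"az": 0},{"gripper": 0,"tx": -8.2,"ty": 0,"tz": 36,"ax": 0,"ay": 0,"az": 0},{"gripper": 0,"tx": -8.2,"ty": 0,"tz": 36,"ax": 0,"ay": 0,"az": 0},{"gripper": 0,"tx": 0,"ty": 20,"tz": 0,"ax": 0,"ay": 0,"az": 0},{"gripper": 0,"tx": 0,"ty": 20,"tz": 0,"ax": 0,"ay": 0,"az": 0},{"gripper": 0,"tx": 0,"ty": 6,"tz": 0,"ax": 0,"ay": 0,"az": 0},{"gripper": 0,"tx": 0,"ty": 0,"tz": 0,"ax": 0,"ay": 0,"az": 0},{"gripper": 0,"tx": 0,"ty": 0,"tz": 0,"ax": 0,"ay": 0,"az": 0}]'

```text
clock: 17.0
tcp_pos: [0.5223, -0.1478, 0.07]
orientation: [-1.158, -1.287, 1.287]
contact_force: [0.5, 0.7, -0.3]
grip_width: 0.0002
```

>>> jog_arm --motion '[{"gripper": 0,"tx": 1.5,"ty": 5,"tz": 0,"ax": 0,"ay": 0,"az": 0},{"gripper": 0,"tx": 0,"ty": 2.5,"tz": 0,"ax": 0,"ay": 0,"az": 0},{"gripper": 0,"tx": 0,"ty": 1.3,"tz": 0,"ax": 0,"ay": 0,"az": 0},{"gripper": 0,"tx": 0,"ty": 0,"tz": 0,"ax": 0,"ay": 0,"az": 0}]'

```text
clock: 17.4
tcp_pos: [0.5227, -0.1469, 0.0619]
orientation: [-1.159, -1.287, 1.286]
contact_force: [-3.3, -1.7, 11.4]
grip_width: -0.0001
```

>>> jog_arm --motion '[{"gripper": 0,"tx": 3,"ty": 0,"tz": 0,"ax": 0,"ay": 0,"az": 0},{"gripper": 0,"tx": 3,"ty": 0,"tz": 0,"ax": 0,"ay": 0,"az": 0},{"gripper": 0,"tx": 3,"ty": 0,"tz": 0,"ax": 0,"ay": 0,"az": 0},{"gripper": 0,"tx": 3,"ty": 0,"tz": 0,"ax": 0,"ay": 0,"az": 0},{"gripper": 0,"tx": 2,"ty": 0,"tz": 0,"ax": 0,"ay": 0,"az": 0},{"gripper": 0,"tx": 1,"ty": 0,"tz": 0,"ax": 0,"ay": 0,"az": 0},{"gripper": 0,"tx": 0,"ty": 0,"tz": 0,"ax": 0,"ay": 0,"az": 0}]'

```text
clock: 18.1
tcp_pos: [0.5212, -0.1316, 0.0619]
orientation: [-1.158, -1.288, 1.286]
contact_force: [-3.4, 0.3, 12.2]
grip_width: 0.0002
```

>>> jog_arm --motion '[{"gripper": 0,"tx": 0,"ty": -4,"tz": 0,"ax": 0,"ay": 0,"az": 0},{"gripper": 0,"tx": 0,"ty": -40,"tz": 0,"ax": 0,"ay": 0,"az": 0},{"gripper": 0,"tx": 5,"ty": -8,"tz": -36,"ax": 0,"ay": 0,"az": 0},{"gripper": 0,"tx": 5,"ty": 0,"tz": -36,"ax": 0,"ay": 0,"az": 0},{"gripper": 0,"tx": 5,"ty": 0,"tz": -36,"ax": 0,"ay": 0,"az": 0},{"gripper": 0,"tx": 5,"ty": 0,"tz": -36,"ax": 0,"ay": 0,"az": 0},{"gripper": 0,"tx": 0,"ty": 0,"tz": 0,"ax": 0,"ay": 0,"az": 0},{"gripper": 0,"tx": 0,"ty": 0,"tz": 0,"ax": 0,"ay": 0,"az": 0}]'

```text
clock: 18.9
tcp_pos: [0.6614, -0.0956, 0.1119]
orientation: [-1.156, -1.287, 1.288]
contact_force: [-0.3, -1.0, -0.4]
grip_width: 0.0
```

```bash
python3 snap.py w12;python3 z.py pics/w12.png 300 115 60 65 9 pics/w12z.png
```

```text
(no output)
```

View pics/w12z.png

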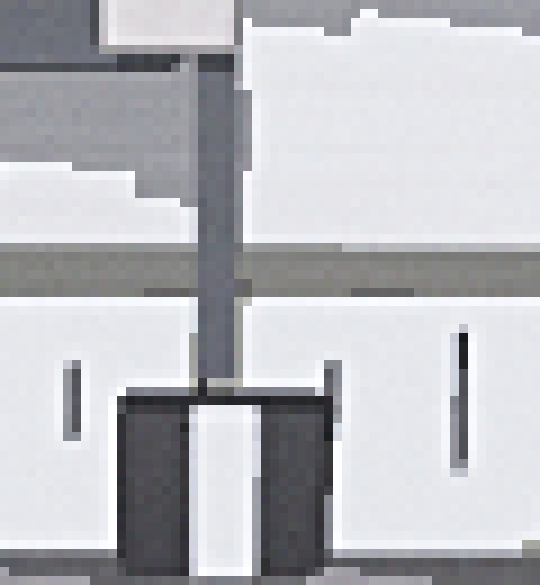

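Nearly there. The pointer is centred at about 216 and the white line at about 224 in the zoom, so under 1 px short. I'll do a subpixel measurement.

```bash
cat > meas.py <<'E'
import sys
from h import *
n=sys.argv[1];rp=eval(sys.argv[2]);rm=eval(sys.argv[3]);lo,hi=eval(sys.argv[4])
im=cv2.imread(f"pics/{n}.png",0).astype(float);c=np.load(n+".npz")
p=im[rp[0]:rp[1],lo:hi].mean(0);m=im[rm[0]:rm[1],lo:hi].mean(0)
print(p.round(0).astype(int));print(m.round(0).astype(int))
def edges(f,thr,dark):
    g=f<thr if dark else f>thr
    k=np.argmin(f) if dark else None
    return [lo+i+(thr-f[i])/(f[i+1]-f[i]) for i in range(len(f)-1) if (f[i]<thr)!=(f[i+1]<thr)]
ep=edges(p,(p.max()+p.min())/2,1);em=edges(m,(m.max()+m.min())/2,0);print(ep,em)
E
python3 meas.py w12 "(150,156)" "(162,174)" "(308,340)"
```

```text
[215 233 231 231 231 231 230 231 231 231 231 232 242 182  99 107 106  97
 155 244 234 231 231 230 231 231 232 233 217 216 233 231]
[212 233 231 236 255  47  72  78  77  78  77  74  53 214 240 233 231 231
 233 243 187  63  71  76  76  77  76  62  78 246 236 231]
[np.float64(321.13104838709677), np.float64(326.1735074626866)] [np.float64(312.5), np.float64(320.61157239231966), np.float64(328.2876943881001), np.float64(336.43447082096935)]
```

```bash
cat > gap.py <<'E'
import sys
from h import *
n=sys.argv[1];pu,pv,mu,mv=map(float,sys.argv[2:])
c=np.load(n+".npz");a=.107
R=np.array([[np.cos(a),-np.sin(a)],[np.sin(a),np.cos(a)]]);t=np.array([.5597,-.0741])
p=R.T@(ray(c,pu,pv,.06)[:2]-t);m=R.T@(ray(c,mu,mv,.06)[:2]-t);print(p,m,(m-p)[1]*1e3)
E
python3 gap.py w12 323.65 153 324.45 167.5
```

```text
[ 0.06242796 -0.02887932] [ 0.07228371 -0.02829694] 0.5823807068201271
```

About 0.55 mm remains, which is 2.8 mm of rim. The last 15 mm stroke gave about 3.0 mm of jaw travel, matching 1:5.

>>> jog_arm --motion '[{"gripper": 0,"tx": -7,"ty": 0,"tz": 36,"ax": 0,"ay": 0,"az": 0},{"gripper": 0,"tx": -7,"ty": 0,"tz": 36,"ax": 0,"ay": 0,"az": 0},{"gripper": 0,"tx": -7,"ty": 0,"tz": 36,"ax": 0,"ay": 0,"az": 0},{"gripper": 0,"tx": -7,"ty": 0,"tz": 36,"ax": 0,"ay": 0,"az": 0},{"gripper": 0,"tx": 0,"ty": 20,"tz": 0,"ax": 0,"ay": 0,"az": 0},{"gripper": 0,"tx": 0,"ty": 20,"tz": 0,"ax": 0,"ay": 0,"az": 0},{"gripper": 0,"tx": 0,"ty": 3,"tz": 0,"ax": 0,"ay": 0,"az": 0},{"gripper": 0,"tx": 0,"ty": 0,"tz": 0,"ax": 0,"ay": 0,"az": 0},{"gripper": 0,"tx": 0,"ty": 0,"tz": 0,"ax": 0,"ay": 0,"az": 0}]'

```text
clock: 19.85
tcp_pos: [0.5215, -0.1394, 0.0704]
orientation: [-1.158, -1.287, 1.286]
contact_force: [-0.5, 0.4, 0.3]
grip_width: 0.0002
```

>>> jog_arm --motion '[{"gripper": 0,"tx": 0,"ty": 5,"tz": 0,"ax": 0,"ay": 0,"az": 0},{"gripper": 0,"tx": 0,"ty": 2.8,"tz": 0,"ax": 0,"ay": 0,"az": 0},{"gripper": 0,"tx": 0,"ty": 1.3,"tz": 0,"ax": 0,"ay": 0,"az": 0},{"gripper": 0,"tx": 0,"ty": 0,"tz": 0,"ax": 0,"ay": 0,"az": 0}]'

```text
clock: 20.25
tcp_pos: [0.5219, -0.1395, 0.062]
orientation: [-1.158, -1.288, 1.286]
contact_force: [-5.4, 1.3, 16.4]
grip_width: -0.0
```

>>> jog_arm --motion '[{"gripper": 0,"tx": 1,"ty": 0,"tz": 0,"ax": 0,"ay": 0,"az": 0},{"gripper": 0,"tx": 1,"ty": 0,"tz": 0,"ax": 0,"ay": 0,"az": 0},{"gripper": 0,"tx": 0.8,"ty": 0,"tz": 0,"ax": 0,"ay": 0,"az": 0},{"gripper": 0,"tx": 0,"ty": 0,"tz": 0,"ax": 0,"ay": 0,"az": 0}]'

```text
clock: 20.65
tcp_pos: [0.5217, -0.1377, 0.062]
orientation: [-1.16, -1.287, 1.286]
contact_force: [-5.0, -2.1, 14.2]
grip_width: 0.0
```

>>> jog_arm --motion '[{"gripper": 0,"tx": 0,"ty": -4,"tz": 0,"ax": 0,"ay": 0,"az": 0},{"gripper": 0,"tx": 0,"ty": -40,"tz": 0,"ax": 0,"ay": 0,"az": 0},{"gripper": 0,"tx": 5,"ty": -8,"tz": -36,"ax": 0,"ay": 0,"az": 0},{"gripper": 0,"tx": 5,"ty": 0,"tz": -36,"ax": 0,"ay": 0,"az": 0},{"gripper": 0,"tx": 5,"ty": 0,"tz": -36,"ax": 0,"ay": 0,"az": 0},{"gripper": 0,"tx": 5,"ty": 0,"tz": -36,"ax": 0,"ay": 0,"az": 0},{"gripper": 0,"tx": 0,"ty": 0,"tz": 0,"ax": 0,"ay": 0,"az": 0},{"gripper": 0,"tx": 0,"ty": 0,"tz": 0,"ax": 0,"ay": 0,"az": 0}]'

```text
clock: 21.45
tcp_pos: [0.662, -0.1007, 0.1118]
orientation: [-1.156, -1.287, 1.288]
contact_force: [0.5, -0.4, 0.1]
grip_width: 0.0001
```

```bash
python3 snap.py w13;python3 z.py pics/w13.png 295 115 65 65 9 pics/w13z.png; python3 meas.py w13 "(150,156)" "(162,174)" "(303,340)"
```

```text
[232 231 231 231 231 230 230 230 231 231 232 227 206 233 231 231 230 230
 230 231 230 231 231 232 234 234 153 100 107 104  93 185 242 233 231 230
 231]
[231 230 231 230 230 230 231 231 231 230 231 234 200 234 232 234 249 136
  54  76  77  77  77  75  66  96 252 235 231 231 231 235 252 107  65  72
  76]
[np.float64(328.81995884773664), np.float64(333.8092224231465)] [np.float64(319.8515509601182), np.float64(328.3656836461126), np.float64(335.68299711815564)]
```

View pics/w13z.png

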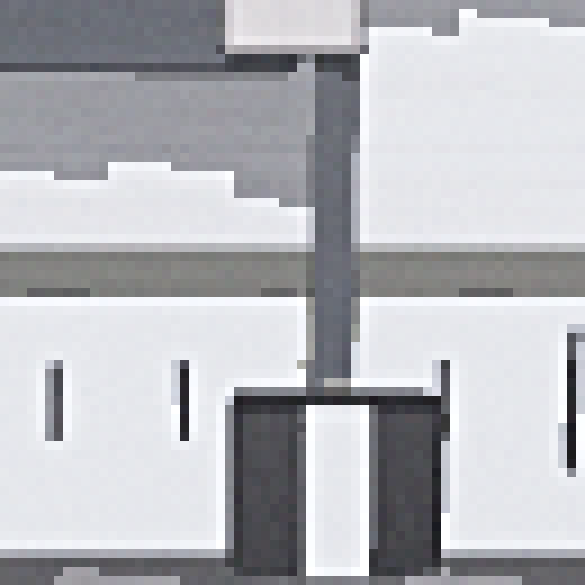

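```bash
python3 gap.py w13 331.31 153 332.02 167.5
python3 - <<'E'
# independent: image slope of tab side edges & ticks; white line top vs bottom
import cv2,numpy as np
im=cv2.imread("pics/w13.png",0).astype(float)
def cen(r0,r1,lo,hi,dark):
    f=im[r0:r1,lo:hi].mean(0);t=(f.max()+f.min())/2
    e=[lo+i+(t-f[i])/(f[i+1]-f[i]) for i in range(len(f)-1) if (f[i]<t)!=(f[i+1]<t)];return e
for r in [(125,130),(131,140),(149,152),(152,156)]:print(r,cen(*r,326,337,1))
for r in [(162,165),(165,169),(169,173),(173,177)]:print(r,cen(*r,324,340,0))
E
```

```text
[ 0.06236563 -0.02886385] [ 0.07221236 -0.02828139] 0.582461467111467
(125, 130) [np.float64(334.5)]
(131, 140) [np.float64(328.24257425742576), np.float64(333.99453125)]
(149, 152) [np.float64(328.79241877256317), np.float64(334.3109375)]
(152, 156) [np.float64(328.8009554140127), np.float64(333.6504329004329)]
(162, 165) [np.float64(328.4168421052632), np.float64(335.64150943396226)]
(165, 169) [np.float64(328.3887973640857), np.float64(335.64756944444446)]
(169, 173) [np.float64(328.3958333333333), np.float64(335.6518771331058)]
(173, 177) [np.float64(328.40047393364927), np.float64(335.5952012383901)]
```

The gap is unchanged at 0.58 mm. That short stroke was taken up by landing and finger compliance, since Fy swung from +1.3 to -2.1 N. I'll repeat with a lighter press and a longer stroke.

>>> jog_arm --motion '[{"gripper": 0,"tx": -6.5,"ty": 0,"tz": 36,"ax": 0,"ay": 0,"az": 0},{"gripper": 0,"tx": -6.5,"ty": 0,"tz": 36,"ax": 0,"ay": 0,"az": 0},{"gripper": 0,"tx": -6.5,"ty": 0,"tz": 36,"ax": 0,"ay": 0,"az": 0},{"gripper": 0,"tx": -6.5,"ty": 0,"tz": 36,"ax": 0,"ay": 0,"az": 0},{"gripper": 0,"tx": 0,"ty": 20,"tz": 0,"ax": 0,"ay": 0,"az": 0},{"gripper": 0,"tx": 0,"ty": 20,"tz": 0,"ax": 0,"ay": 0,"az": 0},{"gripper": 0,"tx": 0,"ty": 5,"tz": 0,"ax": 0,"ay": 0,"az": 0},{"gripper": 0,"tx": 0,"ty": 2,"tz": 0,"ax": 0,"ay": 0,"az": 0},{"gripper": 0,"tx": 0,"ty": 0,"tz": 0,"ax": 0,"ay": 0,"az": 0},{"gripper": 0,"tx": 0,"ty": 0,"tz": 0,"ax": 0,"ay": 0,"az": 0}]'

```text
clock: 22.5
tcp_pos: [0.5221, -0.1425, 0.0662]
orientation: [-1.158, -1.288, 1.287]
contact_force: [-0.6, -0.6, 0.4]
grip_width: 0.0
```

>>> jog_arm --motion '[{"gripper": 0,"tx": 0,"ty": 2.5,"tz": 0,"ax": 0,"ay": 0,"az": 0},{"gripper": 0,"tx": 0,"ty": 1.5,"tz": 0,"ax": 0,"ay": 0,"az": 0},{"gripper": 0,"tx": 0,"ty": 0,"tz": 0,"ax": 0,"ay": 0,"az": 0}]'

```text
clock: 22.8
tcp_pos: [0.5222, -0.1425, 0.0622]
orientation: [-1.158, -1.288, 1.286]
contact_force: [-1.8, 0.8, 5.9]
grip_width: -0.0003
```

>>> jog_arm --motion '[{"gripper": 0,"tx": 1,"ty": 0,"tz": 0,"ax": 0,"ay": 0,"az": 0},{"gripper": 0,"tx": 1,"ty": 0,"tz": 0,"ax": 0,"ay": 0,"az": 0},{"gripper": 0,"tx": 1,"ty": 0,"tz": 0,"ax": 0,"ay": 0,"az": 0},{"gripper": 0,"tx": 0.8,"ty": 0,"tz": 0,"ax": 0,"ay": 0,"az": 0},{"gripper": 0,"tx": 0,"ty": 0,"tz": 0,"ax": 0,"ay": 0,"az": 0}]'

```text
clock: 23.3
tcp_pos: [0.5218, -0.1392, 0.0623]
orientation: [-1.159, -1.287, 1.287]
contact_force: [-0.7, -1.3, 7.0]
grip_width: 0.0003
```

>>> jog_arm --motion '[{"gripper": 0,"tx": 0,"ty": -4,"tz": 0,"ax": 0,"ay": 0,"az": 0},{"gripper": 0,"tx": 0,"ty": -40,"tz": 0,"ax": 0,"ay": 0,"az": 0},{"gripper": 0,"tx": 5,"ty": -6,"tz": -36,"ax": 0,"ay": 0,"az": 0},{"gripper": 0,"tx": 5,"ty": 0,"tz": -36,"ax": 0,"ay": 0,"az": 0},{"gripper": 0,"tx": 5,"ty": 0,"tz": -36,"ax": 0,"ay": 0,"az": 0},{"gripper": 0,"tx": 5,"ty": 0,"tz": -36,"ax": 0,"ay": 0,"az": 0},{"gripper": 0,"tx": 0,"ty": 0,"tz": 0,"ax": 0,"ay": 0,"az": 0},{"gripper": 0,"tx": 0,"ty": 0,"tz": 0,"ax": 0,"ay": 0,"az": 0}]'

```text
clock: 24.1
tcp_pos: [0.6622, -0.1029, 0.1109]
orientation: [-1.156, -1.287, 1.288]
contact_force: [0.3, -0.8, -0.5]
grip_width: -0.0002
```

```bash
python3 snap.py w14; python3 meas.py w14 "(150,156)" "(162,174)" "(303,345)";python3 z.py pics/w14.png 295 115 65 65 9 pics/w14z.png
```

```text
[226 225 233 231 231 231 231 231 230 230 231 230 231 231 233 216 233 231
 231 231 231 230 231 231 230 231 231 230 233 231 236  81 104 108 100 129
 247 234 231 230 231 231]
[226 207 233 232 231 230 230 230 231 230 231 231 230 232 234 197 227 232
 233 242 205  49  75  77  78  77  77  73  51 226 239 232 230 231 233 244
 187  62  71  76  75  75]
[np.float64(333.46501614639396), np.float64(338.29901269393514)] [np.float64(323.37533368926853), np.float64(331.54230038022814), np.float64(339.32710280373834)]
```

View pics/w14z.png

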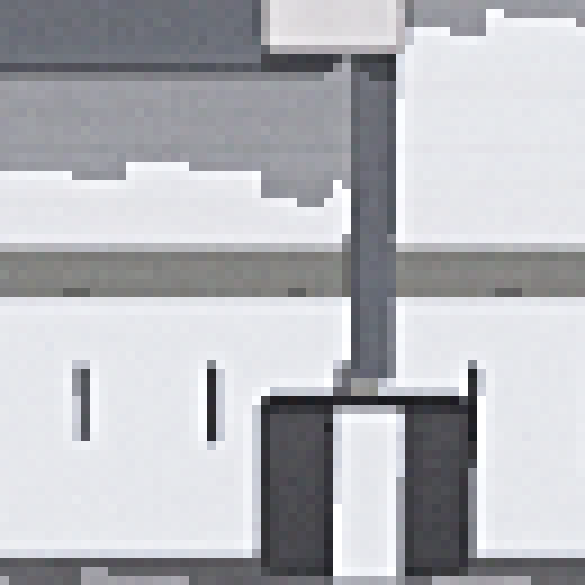

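```bash
python3 gap.py w14 335.88 153 335.43 167.5
```

```text
[ 0.06224416 -0.02806774] [ 0.07205438 -0.02823548] -0.16773635639323256
```

>>> jog_arm --motion '[{"gripper": 0,"tx": 5.2,"ty": 5,"tz": 0,"ax": 0,"ay": 0,"az": 0},{"gripper": 0,"tx": 0,"ty": 0,"tz": 0,"ax": 0,"ay": 0,"az": 0},{"gripper": 0,"tx": 0,"ty": 0,"tz": 0,"ax": 0,"ay": 0,"az": 0}]'

```text
clock: 24.45
tcp_pos: [0.661, -0.0981, 0.1064]
orientation: [-1.156, -1.287, 1.287]
contact_force: [-0.3, -0.1, 0.5]
grip_width: 0.0001
```

```bash
python3 snap.py w15; python3 meas.py w15 "(154,158)" "(167,178)" "(298,345)"
```

```text
[232 231 231 231 231 230 232 231 231 231 230 234 224 223 233 231 230 230
 230 231 232 231 230 230 231 232 237 224 150 102 108 106  90 220 237 233
 231 230 230 231 232 234 208 236 231 230 230]
[231 231 231 231 231 231 231 231 231 231 231 231 232 231 231 231 235 249
 140  59  74  78  79  77  75  65  98 251 235 231 231 231 235 252 106  65
  73  76  75  75  74  52 124 250 235 231 232]
[np.float64(325.82094594594594), np.float64(330.5664739884393)] [np.float64(315.89297658862876), np.float64(324.35109532267614), np.float64(331.68424317617865), np.float64(340.2215785662563)]
```

>>> jog_arm --motion '[{"gripper": 0,"tx": 4.4,"ty": 5,"tz": 0,"ax": 0,"ay": 0,"az": 0},{"gripper": 0,"tx": 0,"ty": 0,"tz": 0,"ax": 0,"ay": 0,"az": 0},{"gripper": 0,"tx": 0,"ty": 0,"tz": 0,"ax": 0,"ay": 0,"az": 0}]'

```text
clock: 24.8
tcp_pos: [0.6611, -0.0935, 0.1012]
orientation: [-1.156, -1.287, 1.287]
contact_force: [0.3, 0.3, 0.4]
grip_width: 0.0002
```

```bash
python3 snap.py w16; python3 z.py pics/w16.png 285 115 65 65 9 pics/w16z.png
```

```text
(no output)
```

View pics/w16z.png

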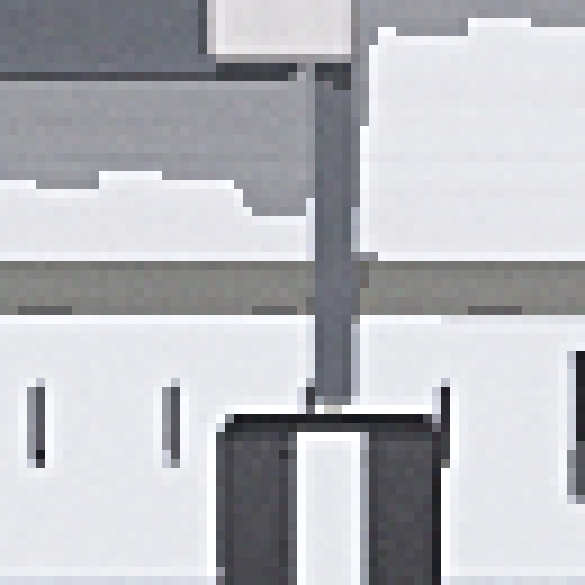

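```bash
python3 gap.py w15 328.19 156 328.02 172; python3 meas.py w16 "(154,158)" "(169,180)" "(295,345)"|tail -1
python3 - <<'E'
from h import *
for n in ("w12","w13","w14","w15","w16"):
    pass
im=vision.grab_frame("top");cv2.imwrite("pics/t17.png",im[:,:,::-1])
E
python3 z.py pics/t17.png 280 160 130 90 6 pics/t17z.png
```

```text
[ 0.0629235  -0.02824522] [ 0.07359293 -0.02828804] -0.042824223208400014
[np.float64(319.3851203501094), np.float64(323.90712074303406)] [np.float64(308.6755768148565), np.float64(317.2974163241339), np.float64(325.16091417910445), np.float64(333.5)]
```

View pics/t17z.png

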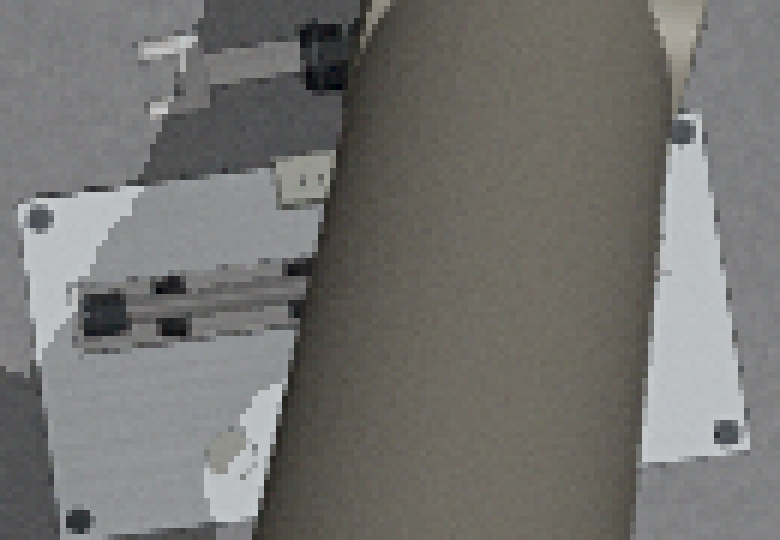

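Three views give pointer-to-mark offsets of -0.17 mm, -0.04 mm and a similar third value (pointer 321.65 against mark 321.23 px), so it is aligned within about 0.2 mm. I'm raising the arm clear before a last check and hand-in.

>>> jog_arm --motion '[{"gripper": 0,"tx": 0,"ty": -40,"tz": 0,"ax": 0,"ay": 0,"az": 0},{"gripper": 0,"tx": 0,"ty": -40,"tz": 0,"ax": 0,"ay": 0,"az": 0},{"gripper": 0,"tx": 0,"ty": -20,"tz": 0,"ax": 0,"ay": 0,"az": 0},{"gripper": 0,"tx": 0,"ty": 0,"tz": 0,"ax": 0,"ay": 0,"az": 0},{"gripper": 0,"tx": 0,"ty": 0,"tz": 0,"ax": 0,"ay": 0,"az": 0}]'

```text
clock: 25.4
tcp_pos: [0.6613, -0.0938, 0.2015]
orientation: [-1.157, -1.287, 1.287]
contact_force: [0.1, -0.3, -1.4]
grip_width: -0.0001
```

```bash
python3 snap.py w18; python3 - <<'E'
from bench import get_obs
o=get_obs();print(o['clock'],o['tcp_pos'],o['contact_force'])
E
```

```text
25.45 [ 0.66064549 -0.09363522  0.20051109] [ 0.12096001  0.48461197 -0.15455966]
```

View pics/w18.png

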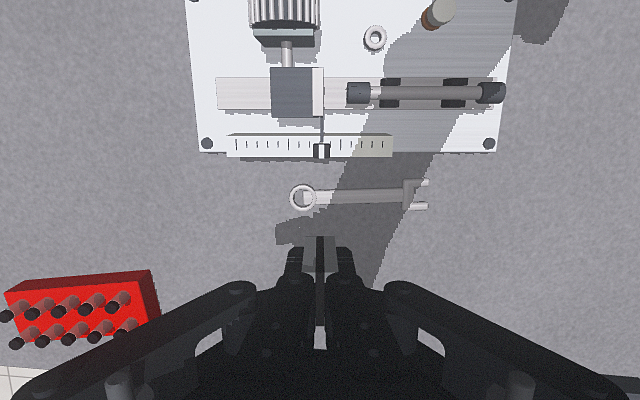

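The pointer (322,138) sits centred on the white line (321,150). The column, collar, vial and wrench are all in place, and the finger is clear. I'm handing in.

```bash
python3 -c "
from bench import ticket
print(ticket.hand_in())"
```

```text
the job is handed in; nothing more can be done
None
```

I rolled the adjuster wheel with the closed fingertips in a few short strokes, closing the gap by about 21 mm. I then took the finger away and handed the job in at about 25.5 s of the 64 s allowed.

- **Alignment:** in the last wrist views the pointer is within about 0.2 mm of the white line. Two views gave it 0.17 mm and 0.04 mm past the line, and a third agreed in pixels. That is near the limit of what the pixels can resolve.
- **Nothing else moved:** the gauge tab stayed at fixture y of about -28.2 mm throughout. The column, vial, collar and wrench looked undisturbed in the final picture. The bottle, beaker and jar were not in that picture, so I did not check them at the end; the arm passed near the bottle only while raised on the way in.
- **Forces:** the highest force I read was about 18 N vertically on the wheel. The arm was clear at hand-in.

**Did not go as expected:**
- **Fingertip position:** the tips touched the wheel with the reported TCP about 25 mm below the rim. From the text I expected them 14 mm ahead of the TCP. I found contact by feel and from the pictures instead.
- **Lost stroke:** one short corrective stroke had no net effect, so I repeated it longer and with a lighter press.

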